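Open the combination drive safe on the repair bench

TASK

Open the grey drive safe. Turn its two black dials, one after the other, to the code: the left one (as you face it) to 3 and the right one to 7 (ten marks a dial, counted clockwise, the red one being 0). Then push the red T-handle fully home on the square spindle between the dials, turn it a quarter turn clockwise to draw the bolt, leave it there, and raise the lid by its bar until it stands open by 60 degrees or more; do not disturb the other things on the desk.

Things in the scene. Friction and masses are not known exactly. Their poses are not given: they have to be found in the camera images.
- safe: Dark grey steel drive safe, 223 (x) x 260 (y) x 106 mm high, fixed on the desk. Origin under its centre; x from its front to its back, y to the left of someone facing its front, z up. In front a control face that slopes 27 deg, rising along +x; behind it, from x = 0.006 to 0.113, the drive compartment under a flat lid (top at z = 0.106) with a bar pull near its front edge and the hinge along the back.
- face_centre (a point): Centre of the safe's sloping aluminium control face, at (-0.053, 0, 0.071) in the safe's frame; the face is 118 mm long uphill. Axes: x uphill (0.891, 0, 0.454 in the safe's frame), y left, z out of the face, leaning 27 deg from vertical towards the safe's front. A dial stands 82 mm left and another 82 mm right of it; the square spindle stands in it.
- dial_left_grip (a point): Left dial (at +y of the safe): black fluted knob 44 mm in diameter, its grippable side from 5 to 31 mm out of the face, above a 60 mm skirt. This point is on its axis, 18 mm out of the face. z points out of the face; x along the dial's white pointer line.
- dial_left (a joint): Angle of the left dial, rad, 0 to 5.65: 0 with the white pointer at the red mark (straight uphill), growing clockwise seen from in front; the ten marks are 0.628 rad apart, so 3 is 1.885 (to the right and a little downhill). The lock accepts the code within 0.25 rad and then centres the dial. Friction 0.06 N m; stays where it is left.
- dial_right_grip (a point): Right dial (at -y of the safe), just like the left one: point on its axis 18 mm out of the face, z out of the face, x along the white pointer.
- dial_right (a joint): Angle of the right dial in rad, counted like the left one; 7 is 4.398 (left and downhill).
- spindle_seat (a point): Point on the axis of the square steel spindle at its foot plate, 4 mm out of the face: here the bottom of the handle's hub rests when fully home. z out of the face; x, y square to the spindle's flats (x uphill, y left at joint value 0), turning with it. The spindle is 16 x 16 mm and stands 23 mm above this point, the last 4 mm tapering to 11 mm.
- spindle (a joint): Angle of the spindle, rad: 0 locked, 1.571 at its stop with the bolt drawn, growing clockwise seen from in front. Friction 0.08 N m; stays where it is left. Blocked within 20 degrees unless both dials are at the code; do not force it. The bolt frees the lid from about 1.3.
- handle_grip (a point): Loose T-handle (100 to 210 g) standing on its hub on the desk: a red bar 90 mm long, 14 mm thick, 28 mm high on a dark square hub 36 x 36 x 33 mm, 61 mm high in all. This point is the centre of the bar, 47 mm above the hub's bottom. x along the bar, y across it (the thin way), z away from the bore.
- handle_base (a point): Centre of the bottom of the same handle's hub, the mouth of its square bore: 18 x 18 mm (1 mm clear of the spindle on each side), 2 mm chamfer, 27 mm deep, sides parallel and square to the bar. Axes as handle_grip. It fits the spindle in any of the four quarter-turn positions.
- lid_bar (a point): Middle of the round steel bar pull on the lid: 11 mm thick, 104 mm long along the safe's y, its axis 35 mm above the lid's top. Axes are the lid's, parallel to the safe's when shut.
- lid_hinge (a point): Middle of the lid's hinge line, which runs along the safe's y at the back edge of the lid, 77 mm behind and 41 mm below the bar while shut. Axes as the safe.
- lid (a joint): Opening of the lid in rad: 0 shut, up to 1.5, the front edge rising and swinging back. Held shut by the bolt. The hinge is stiff (about 8 N at the bar) and keeps the lid where it is left.
- tape_roll_mid (a point): Roll of masking tape, 103 mm across and 25 mm high, lying on the desk; leave it alone. Its centre. The handle and the tape change places.
- bottle_mid (a point): Small lime-green bottle, 36 mm across and 97 mm high; leave it alone. Its centre.
- drive_mid (a point): White 2.5 inch drive, 70 x 101 x 10 mm, lying on the desk; leave it alone. Its centre.
- mug_mid (a point): White mug with grey dots, 82 x 114 x 91 mm; leave it alone. About half-way up it.
There are look-alikes about, which are no part of the job. Of the things that look like the part that bears handle_grip, take the one that is nearest to the robot's base at the start.

How it is judged (in metres and radians):
On the way, in this order (a step that is already met when the one before it is completed fails the run):
1. both dials stand at the code, within 0.25 rad (value of joint dial_left between 1.635 and 2.135 rad and value of joint dial_right between 4.148 and 4.648 rad), for 0.2 s.
2. the T-handle is fully home on the spindle, the dials still at the code (all of step 1 and distance between handle_base and spindle_seat below 0.005 m and angle between the z axis of handle_base and the z axis of spindle_seat, either way round below 0.1 rad), for 0.2 s.
3. the spindle has been turned past 1.36 rad with the handle on it (value of joint spindle above 1.36 rad and distance between handle_base and spindle_seat below 0.005 m and angle between the z axis of handle_base and the z axis of spindle_seat, either way round below 0.1 rad), for 0.2 s.
At the end, for the whole second after the job is handed in: Both dials within 0.25 rad of the code (left 1.885, right 4.398); the handle on the spindle with the bottom of its hub within 5 mm of its seat and its axis within 0.1 rad; the spindle turned past 1.36 rad; the lid standing open by more than 0.97 rad; handle and lid at rest (all of step 1 and all of step 3 and value of joint lid above 0.97 rad and linear speed of handle below 0.02 m/s and velocity of joint lid below 0.05 rad/s); the robot touches nothing.
It fails at once if a bystander (tape roll, bottle, drive or mug) is moved by more than 30 mm (distance of any of tape_roll_mid, bottle_mid, drive_mid, mug_mid from where it was at the start of the episode above 0.03 m).
It also fails if it takes over 72 s, if anything falls off the work surface, if the arm or the gripper's body presses on something with over 40 N, if the wrist force passes 120 N, or if a joint passes its speed limit or range.

ROBOT

A 6-joint arm with a two-finger parallel gripper is mounted at the origin on a cart in front of the work surface, level with it; the furniture and walls round the work are solid. World frame = base frame: x ahead of the robot, y to its left, z up, the work surface at z = 0. Lengths are in m, angles in degrees, forces in N, time in s.
With the tool pointing down it reaches from about 0.3 to 0.75 m from the base axis. Payload 8.5 kg.
Tool frame: the origin (TCP) lies on the centre line of the jaws, within the pads' length; the fingertips stand 25 mm ahead of it and the grasp point (between the pads) lies 6 mm ahead of it; z points along the fingers, y is the line along which they close (so a half turn about z gives the same grasp; the last joint's range is limited). The gripper opens to 85 mm and grips with 20 to 120 N. Pads are 22 mm wide; open, the fingers measure 114 mm over their backs; the gripper's body (76 mm by 85 mm) begins 54 mm behind the grasp point. The pads swing forward as they close: fully open they stand 13 mm farther back than shut.
Start: joints at [63.868, 21.807, 74.336, -0, 83.858, -12.336], TCP at [0.131, 0.534, 0.234] pointing down, gripper open.
Joint ranges: [-178.18, 178.18], [-50.72, 133.34], [12.68, 142.11], [-81.47, 261.47], [9.98, 163.14], [-165.26, 165.26]. Speed limits (degrees/s): [136.94, 136.94, 180, 180, 180, 180].

INTERFACE

Orientations are given as a 3x3 rotation matrix whose columns are the frame's x, y, z axes.
In Python, from rig import telemetry, optics, env gives the robot as it stands.
- The arm moves only by the tool send_rows, never from a script. Its argument "deltas" is a list that holds one entry, the list of rows, each a list of 7 numbers: the shift along the tool's x, y, z in m, then the turn, a rotation vector about the tool's x, y, z in rad, then the opening, from -1 (shut) to 1 (fully open), so that 0 is half open. In form: [[[x, y, z, ax, ay, az, grip], ...]]. A call has 1 to 12 rows; each row shifts and turns the commanded pose from where the row before left it, along the tool's axes as they then stand; what a row does not reach is not made up. A row lasts 1/8 s, in which the tool goes at most 62.5 mm and 10.7 degrees, less where a joint would pass 70% of its speed; a pose out of reach is approached as far as the arm can. A call is refused whole if a number of a shift passes 0.0625 or a number of a turn 0.188, either way. A call with a gripper value outside its range is refused whole. The fingers move at their own pace and stop on an object; "squeeze" is the grip in N (left out, the last holds). Time passes only in rows, so rows that do not move let the fingers close. It gives the time, the measured TCP pose, the force, the opening and the grip force at its end, in the units of the state.
- telemetry.observe(): the state, without advancing time (a new reading comes with each control period).
- optics.get_image(name): name is "side" or "top"; returns a dict with "image" (400x640x3 uint8, red, green, blue), "range_z" (400x640 float32, m along the optical axis (not along the pixel's ray), 0 where there is no reading), "K" (3x3 intrinsics, pixels), "rvec" (rotation vector, rad) and "tvec" (3), from world to camera coordinates, as OpenCV has them. Camera axes: x right, y down, z forward; pixel columns grow to the right and rows downward; lengths in m; the calibration is good to about 2 mm. A picture is of the moment at which its call begins.
- env.close_job(): hands the job in; it is judged then, once.
The state is a dict: "time_s": time; "q": joint angles; "qvel": joint speeds; "joint_efforts": joint torques, N m; "position": TCP position; "tool_rot": TCP orientation; "ft_force": force on the tool from outside, world axes, zero at the start; "wrist_torque": the same for the moment, N m; "grip_width": finger opening in m; "gripper_force": force on a finger pad.
Only numpy, scipy, OpenCV 4.12 (cv2) and the standard library are available. Lean on these libraries where they do the work, as an engineer would, in place of code of your own. Each camera call takes 0.05 s, during which the arm holds its last target. There are 200 camera calls.

## Working session

There is one attempt and no reset: what is moved stays moved. The work goes in short steps, Python scripts to look and compute and a tool call to move; the robot and the scene stay as the last step left them, time stands still between calls to the robot, and variables do not carry over. Pictures are saved under pics/ and viewed, at most 10 in all, crops included, and the job is handed in when it is done.

Besides the shell and the picture viewer there is one more tool, called after "Call:" by a JSON object that holds its "method" and its "body", one argument or row to a line. send_rows: Moves the arm, as the interface text tells. Its arguments: {"type":"object","properties":{"deltas":{"type":"array"},"squeeze":{"type":"number"}},"required":["deltas"]}

```bash
ls; mkdir -p pics
cat > h.py <<'E'
import numpy as np, cv2
from rig import telemetry, optics, env
def snap(n):
    d=optics.get_image(n); np.savez('%s.npz'%n,**d); return d
def load(n): return dict(np.load('%s.npz'%n))
def pts(d):
    z=d['range_z']; h,w=z.shape; u,v=np.meshgrid(np.arange(w),np.arange(h))
    K=d['K']; c=np.stack([(u-K[0,2])/K[0,0]*z,(v-K[1,2])/K[1,1]*z,z],-1)
    R=cv2.Rodrigues(d['rvec'])[0]; p=(c-d['tvec'].ravel())@R
    p[z==0]=np.nan; return p
def proj(d,P):
    return cv2.projectPoints(np.array(P,float).reshape(-1,3),d['rvec'],d['tvec'],d['K'],None)[0].reshape(-1,2)
E
python3 - <<'E'
from h import *
for n in('side','top'):
    d=snap(n); cv2.imwrite('pics/%s0.png'%n,cv2.resize(d['image'][:,:,::-1],(800,500)))
    R=cv2.Rodrigues(d['rvec'])[0]; print(n,-R.T@d['tvec'].ravel(),R[2],d['K'][0,0])
print(telemetry.observe())
E
```

```text
pics
side [ 0.36946752 -1.08978121  0.69241925] [ 0.15461299  0.86682    -0.47404422] 498.3928878983731
top [ 0.34627327 -0.02577353  1.62549186] [ 0.14738791  0.01917195 -0.98889294] 512.5097300877381
{'time_s': 0.1, 'q': array([ 6.38683699e+01,  2.18370571e+01,  7.43794176e+01,  7.52215444e-04,
        8.38572802e+01, -1.23347516e+01]), 'qvel': array([-4.50007767e-02, -1.10348207e-01, -1.00517560e-01, -1.85266481e-01,
        6.37261232e-05,  1.11405435e-01]), 'joint_efforts': array([ 3.83107850e-03, -4.49220800e+01, -2.31659567e+01, -1.44706000e-04,
        3.67528643e-03,  1.00269116e-06]), 'position': array([0.1310386 , 0.53389905, 0.23368004]), 'tool_rot': array([[-9.71146854e-01,  2.38481559e-01, -5.78676090e-04],
       [ 2.38482087e-01,  9.71146215e-01, -1.14993897e-03],
       [ 2.87739857e-04, -1.25476350e-03, -9.99999171e-01]]), 'ft_force': array([ 0.41331821, -0.11073946,  0.15502016]), 'wrist_torque': array([-0.01708877, -0.00909221,  0.01403133]), 'gripper_force': 0.0, 'grip_width': 0.08516851362947415}
```

View pics/side0.png

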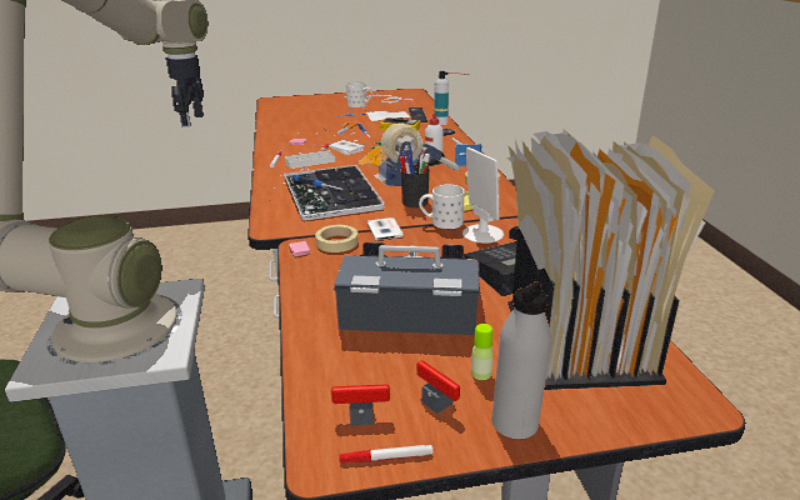

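View pics/top0.png

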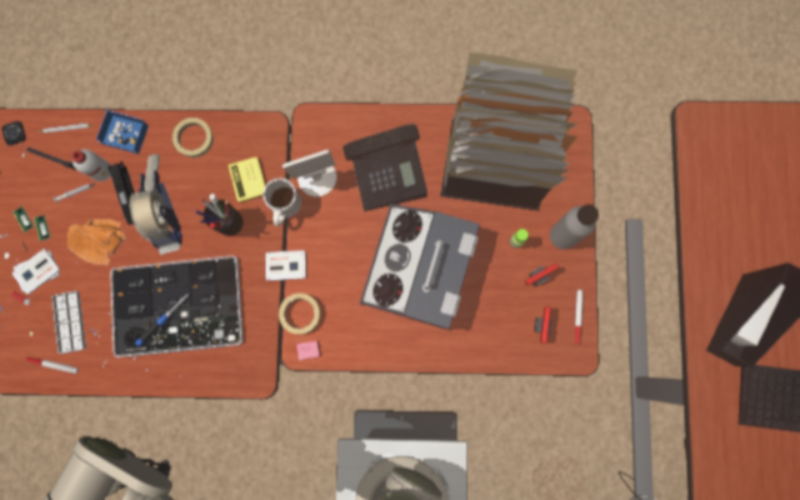

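The side view shows the two red T-handles at (360,400) and (437,385) and the safe at (408,290). In the top view the safe's dials are at (407,225) and (387,290), its spindle at (397,257), its lid bar at (436,265), and the handles at (545,325) and (543,275).

Run:
```python
from h import *
d=load('top'); p=pts(d)
im=d['image'][:,:,::-1]
c=im[155:285,275:475]; cv2.imwrite('pics/topc.png',cv2.resize(c,(800,520),interpolation=cv2.INTER_CUBIC))
# safe from cloud
m=(p[...,0]>.2)&(p[...,0]<.65)&(p[...,1]>-.3)&(p[...,1]<.25)
t=m&(np.abs(p[...,2]-.106)<.004)
P=p[t]; 
cnt=P[:,:2].astype(np.float32); print(len(P),cv2.minAreaRect(cnt),P.mean(0))
# red bars
for n in('top','side'):
    d=load(n);p=pts(d);a=d['image'].astype(int)
    r=(a[...,0]>130)&(a[...,1]<60)&(a[...,2]<60)&(p[...,2]>.03)&(p[...,2]<.08)&(p[...,1]<0)
    k,l,s,c=cv2.connectedComponentsWithStats(r.astype(np.uint8))
    for i in range(1,k):
        if s[i,4]>20:
            Q=p[l==i]; tt=Q[Q[:,2]>.052]; print(n,s[i],Q.mean(0),Q.max(0),cv2.minAreaRect(tt[:,:2].astype(np.float32)),len(tt))
```

```text
2026 ((0.5819736123085022, -0.10271748900413513), (0.21401622891426086, 0.33075466752052307), 50.318397521972656) [ 0.54067301 -0.08433615  0.10631238]
side [333 289  35  32 414] [ 0.55932989 -0.34762923  0.05257926] [ 0.58584123 -0.30518261  0.06450318] ((0.5594409704208374, -0.34182241559028625), (0.014320440590381622, 0.08928502351045609), 30.483318328857422) 229
side [265 308  47  15 541] [ 0.43570807 -0.35282643  0.05127954] [ 0.48052472 -0.33758192  0.06450395] ((0.43643033504486084, -0.34943822026252747), (0.01640482246875763, 0.0879872739315033), 82.67041778564453) 268
```

View pics/topc.png

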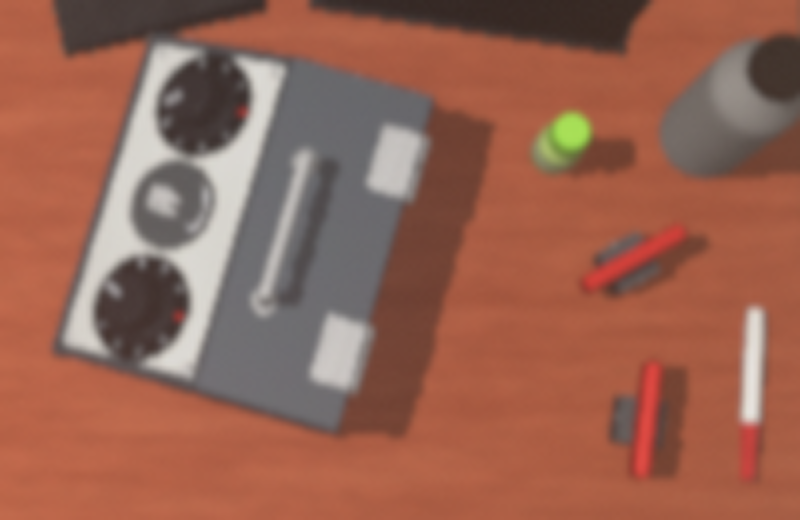

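Run:
```python
from h import *
from scipy.optimize import least_squares
for n in('top','side'):
    d=load(n);p=pts(d)
    m=(p[...,0]>.25)&(p[...,0]<.65)&(p[...,1]>-.25)&(p[...,1]<.15)&(p[...,2]>.140)&(p[...,2]<.15)
    k,l,s,c=cv2.connectedComponentsWithStats(m.astype(np.uint8))
    for i in range(1,k):
        if s[i,4]>15: print(n,'bar',s[i],p[l==i].mean(0),cv2.minAreaRect(p[l==i][:,:2].astype(np.float32)))
d=load('top')
M=[(.113,.13,.106),(.113,-.13,.106),(-.11,.13,.042),(-.11,-.13,.042),(.036,.052,.141),(.036,-.052,.141)]
px=np.array([(432,97),(337,432),(150,38),(58,352),(304,155),(263,303)])/4.+[275-.4,155-.4]
def W(s,M):
    c,sn=np.cos(s[2]),np.sin(s[2]); M=np.array(M)
    return np.c_[s[0]+c*M[:,0]-sn*M[:,1],s[1]+sn*M[:,0]+c*M[:,1],M[:,2]]
r=least_squares(lambda s:(proj(d,W(s,M))-px).ravel(),[.5,0,-1.8],loss='soft_l1')
print(r.x,np.degrees(r.x[2])); print((proj(d,W(r.x,M))-px).round(1).tolist())
s=r.x
# cloud in safe frame: check
p=pts(d); q=p-[s[0],s[1],0]; c,sn=np.cos(s[2]),np.sin(s[2]); q=np.stack([q[...,0]*c+q[...,1]*sn,-q[...,0]*sn+q[...,1]*c,q[...,2]],-1)
lid=(abs(q[...,2]-.106)<.006)&(abs(q[...,0])<.16)&(abs(q[...,1])<.16)
print('lid ext',np.percentile(q[lid],[0,1,99,100],axis=0))
dial=(abs(abs(q[...,1])-.082)<.025)
n=np.array([-.454,0,.891]); h=(q-[-.053,0,.071])@n
for sg in(1,-1):
    for lo,hi,nm in((.024,.04,'knob'),):
        m=(h>lo)&(h<hi)&(abs(q[...,1]-sg*.082)<.04)&(q[...,0]<-.03)&(q[...,0]>-.12)
        print(nm,sg,m.sum(),q[m].mean(0),h[m].mean())
m=(h>.018)&(abs(q[...,1])<.02)&(q[...,0]<-.03)&(q[...,0]>-.12); print('sp',m.sum(),q[m].mean(0),h[m].max())
# expected knob top centre
print('exp',np.array([-.053,.082,.071])+.031*n, 'spindle top',np.array([-.053,0,.071])+.027*n)
np.save('safe.npy',s)
# rectified faces at knob top plane h=.031 and skirt
f=4000; u=np.array([.891,0,.454])
for n_ in('top','side'):
  d=load(n_); out=[]
  for sg in(1,-1):
    cc=np.array([-.053,sg*.082,.071])+(.031)*n
    g=np.linspace(-.04,.04,380); X,Y=np.meshgrid(g,g) # right = -y, up = uphill
    L=cc+(-Y)[...,None]*u+(-X)[...,None]*np.array([0,1,0])
    uv=proj(d,W(s,L.reshape(-1,3))).reshape(380,380,2).astype(np.float32)
    out.append(cv2.remap(d['image'],uv,None,cv2.INTER_CUBIC))
  out=np.hstack(out); globals()[n_+'o']=out
cv2.imwrite('pics/rect.png',topo[:,:,::-1])
```

```text
top bar [340 193  13  38 116] [ 0.56475104 -0.06834197  0.14573632] ((0.5676286220550537, -0.0689314678311348), (0.010603436268866062, 0.11314507573843002), 74.03350067138672)
side bar [303 196  49   6 192] [ 0.56768291 -0.07195537  0.14465038] ((0.5682264566421509, -0.07190927863121033), (0.014385993592441082, 0.11351576447486877), 73.83612823486328)
[ 0.57757193 -0.03437839 -1.83913024] -105.3744009753316
[[-0.4, 0.3], [-0.1, -0.5], [0.0, 0.1], [-0.8, 0.2], [0.4, 1.2], [0.9, -2.1]]
lid ext [[-0.07819146 -0.13264195  0.10000971]
 [-0.06477447 -0.1300646   0.10036745]
 [ 0.11621644  0.12878757  0.11170025]
 [ 0.12156679  0.13240206  0.11199146]]
knob 1 145 [-0.06341475  0.08230327  0.10081805] 0.03129618076654681
knob -1 151 [-0.06484666 -0.08149905  0.10064591] 0.03179288884181842
sp 30 [-0.06164055  0.00021212  0.09680013] 0.034409056501401136
exp [-0.067074  0.082     0.098621] spindle top [-0.065258  0.        0.095057]
```

View pics/rect.png

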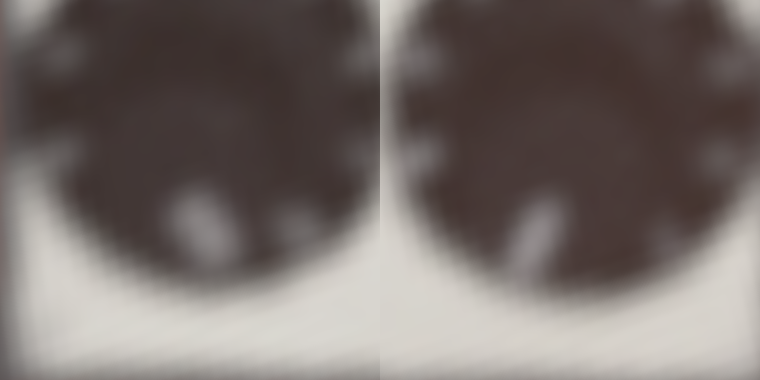

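```bash
cat >> h.py <<'E'
def W(s,M):
    c,sn=np.cos(s[2]),np.sin(s[2]); M=np.array(M,float).reshape(-1,3)
    return np.c_[s[0]+c*M[:,0]-sn*M[:,1],s[1]+sn*M[:,0]+c*M[:,1],M[:,2]]
N=np.array([-.454,0,.891]); U=np.array([.891,0,.454]); FC=np.array([-.053,0,.071])
E
python3 - <<'E'
from h import *
s=np.load('safe.npy'); d=load('top')
for y in(.082,-.082):
    L=[FC+[0,y,0]+N*h+U*k for h,k in((0,0),(.031,0),(.005,.028),(.005,-.03),(.031,-.02))]
    print(((proj(d,W(s,L))-[275,155])*4).round().tolist())
d=snap('side'); u0,v0=proj(d,W(s,[FC]))[0]; print(u0,v0)
out=[]
d=load('top')
for sg in(1,-1):
    cc=FC+[0,sg*.082,0]+.02*N
    g=np.linspace(-.04,.04,380); X,Y=np.meshgrid(g,g)
    L=cc+(-Y)[...,None]*U+(-X)[...,None]*np.array([0,1,0])
    uv=proj(d,W(s,L.reshape(-1,3))); print(uv.min(0),uv.max(0),uv.reshape(380,380,2)[0,190],uv.reshape(380,380,2)[379,190])
    out.append(cv2.remap(d['image'],uv[:,0].reshape(380,380).astype(np.float32),uv[:,1].reshape(380,380).astype(np.float32),cv2.INTER_CUBIC))
cv2.imwrite('pics/rect2.png',np.hstack(out)[:,:,::-1])
E
```

```text
[[200.0, 106.0], [182.0, 94.0], [228.0, 110.0], [165.0, 98.0], [160.0, 90.0]]
[[140.0, 309.0], [120.0, 299.0], [168.0, 315.0], [104.0, 299.0], [98.0, 294.0]]
329.2055732258018 207.05966632011007
[307.52413723 165.49721256] [337.04810014 193.98547749] [333.36473579 181.50476276] [311.19741409 177.62926523]
[292.15348062 215.6437339 ] [321.81906101 246.23463063] [318.02659611 233.38289941] [295.93313802 228.12590241]
```

View pics/rect2.png

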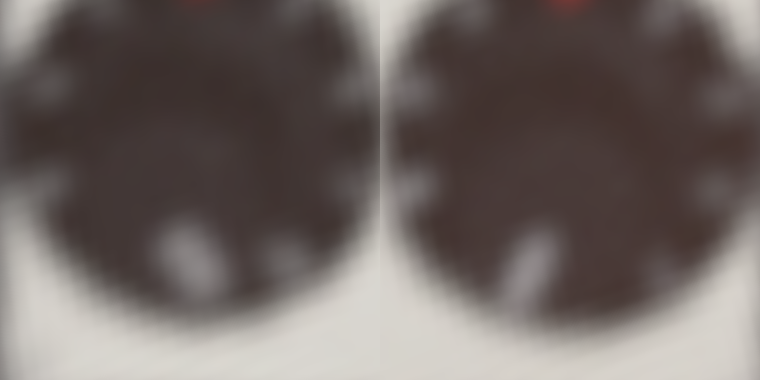

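The rectified crops, with the knob-top plane centred at (190,190) and (570,190), show the left pointer a little right of downhill at about (205,230). The right pointer is left of downhill at about (540,237). I'll quantify both angles and plan the first move.

```bash
cat >> h.py <<'E'
from scipy.spatial.transform import Rotation as Ro
from math import ceil
def safeR(s):
    c,sn=np.cos(s[2]),np.sin(s[2]); return np.array([[c,-sn,0],[sn,c,0],[0,0,1]])
def toolR(z,y):
    z=z/np.linalg.norm(z); y=y-z*(y@z); y/=np.linalg.norm(y); return np.c_[np.cross(y,z),y,z]
def plan(p0,R0,p1,R1,lin=.045,ang=.16,n=None):
    w=Ro.from_matrix(R0.T@R1).as_rotvec(); D=R0.T@(p1-p0)
    n=n or max(1,ceil(max(np.linalg.norm(D)/lin,np.linalg.norm(w)/ang)))
    S=sum(Ro.from_rotvec(w*k/n).as_matrix() for k in range(n))
    print(n,'x',(np.linalg.solve(S,D)).round(4).tolist(),(w/n).round(4).tolist())
def st():
    o=telemetry.observe(); print('t',o['time_s'],'q',o['q'].round(1),'p',o['position'].round(4),'F',o['ft_force'].round(1),'M',o['wrist_torque'].round(2),'w',round(o['grip_width'],4),'gf',round(o['gripper_force'],1)); return o['position'],o['tool_rot']
# face target: y offset, height h of TCP above face, tool-y azimuth angle a deg measured clockwise (about tool z) from safe y
def face(s,y,h,a,k=0):
    R=safeR(s); T=toolR(-R@N,R@np.array([0,1.,0]))@Ro.from_euler('z',a,degrees=True).as_matrix()
    return W(s,[FC+[0,y,0]+N*h+U*k])[0],T
E
python3 - <<'E'
from h import *
s=np.load('safe.npy'); d=load('top'); g=d['image'].astype(np.float32).sum(-1)/3
for y in(.082,-.082):
    th=np.radians(np.arange(0,360,6)); r=np.linspace(.009,.02,8)
    L=np.array([FC+[0,y,0]+.031*N+ri*(np.cos(t)*U+np.sin(t)*np.array([0,-1,0])) for t in th for ri in r])
    uv=proj(d,W(s,L)).astype(np.float32)
    v=cv2.remap(g,uv[:,0].reshape(-1,1),uv[:,1].reshape(-1,1),cv2.INTER_LINEAR).reshape(len(th),-1).mean(1)
    print(y,dict(zip(range(120,252,6),v[20:42].round().astype(int).tolist())))
p0,R0=st()
p1,R1=face(s,.082,.13,20); print(p1,R1.round(3).tolist())
up=p0+[0.05,-.05,.10]; 
plan(p0,R0,up,R0); plan(up,R0,p1,R1)
print('left grip at',face(s,.082,.036,0)[0])
E
```

```text
0.082 {120: 77, 126: 81, 132: 89, 138: 98, 144: 106, 150: 114, 156: 118, 162: 120, 168: 116, 174: 111, 180: 107, 186: 100, 192: 96, 198: 92, 204: 88, 210: 84, 216: 81, 222: 77, 228: 73, 234: 69, 240: 67, 246: 63}
-0.082 {120: 65, 126: 64, 132: 63, 138: 62, 144: 63, 150: 64, 156: 65, 162: 67, 168: 70, 174: 73, 180: 76, 186: 83, 192: 94, 198: 108, 204: 121, 210: 131, 216: 131, 222: 124, 228: 111, 234: 97, 240: 85, 246: 77}
t 0.15 q [ 63.9  21.8  74.4   0.   83.9 -12.3] p [0.1311 0.5339 0.2338] F [0.1 0.2 0.8] M [-0.    0.   -0.01] w 0.0851 gf 0.0
[0.68633681 0.05189258 0.18683   ] [[0.552, 0.825, -0.12], [0.717, -0.543, -0.438], [-0.427, 0.155, -0.891]]
3 x [-0.0202, -0.0122, -0.0333] [0.0, 0.0, 0.0]
16 x [-0.041, 0.0216, 0.0193] [0.0202, -0.028, 0.1191]
left grip at [0.67502232 0.01074378 0.103076  ]
```

Call:
{"method": "send_rows", "body": {
  "deltas": [
    [[-0.0202,-0.0122,-0.0333,0,0,0,1],[-0.0202,-0.0122,-0.0333,0,0,0,1],[-0.0202,-0.0122,-0.0333,0,0,0,1],[-0.041,0.0216,0.0193,0.0202,-0.028,0.1191,1],[-0.041,0.0216,0.0193,0.0202,-0.028,0.1191,1],[-0.041,0.0216,0.0193,0.0202,-0.028,0.1191,1],[-0.041,0.0216,0.0193,0.0202,-0.028,0.1191,1],[-0.041,0.0216,0.0193,0.0202,-0.028,0.1191,1],[-0.041,0.0216,0.0193,0.0202,-0.028,0.1191,1],[-0.041,0.0216,0.0193,0.0202,-0.028,0.1191,1],[-0.041,0.0216,0.0193,0.0202,-0.028,0.1191,1],[-0.041,0.0216,0.0193,0.0202,-0.028,0.1191,1]]
  ],
  "squeeze": 40
}}

```text
time_s: 1.65
position: [0.576, 0.3731, 0.2013]
tool_rot: [[-0.237, 0.97, 0.046], [0.927, 0.24, -0.289], [-0.292, -0.025, -0.956]]
ft_force: [0.0, 0.2, 0.1]
grip_width: 0.0854
gripper_force: 0.0
```

Run:
```python
from h import *
s=np.load('safe.npy')
p0,R0=st(); p1,R1=face(s,.082,.10,25); p2,R2=face(s,.082,.036,25)
plan(p0,R0,p1,R1); plan(p1,R1,p2,R2,lin=.02)
```

```text
t 1.65 q [ 29.   41.4  46.2 -16.2  98.   13.4] p [0.576  0.3731 0.2013] F [0.  0.2 0.1] M [0.11 0.04 0.02] w 0.0854 gf 0.0
8 x [-0.0355, 0.0202, 0.0207] [0.0165, -0.0253, 0.1147]
4 x [0.0, 0.0, 0.016] [0.0, 0.0, 0.0]
```

Run:
```python
from h import *
p=np.concatenate([pts(load(n)).reshape(-1,3) for n in('top','side')]); 
o=telemetry.observe(); P,R=o['position'],o['tool_rot']
dx=np.array([-.0355,.0202,.0207]); w=Ro.from_rotvec([.0165,-.0253,.1147]).as_matrix()
for k in range(9):
    m=(np.hypot(p[:,0]-P[0],p[:,1]-P[1])<.09)&(p[:,2]<.4); print(P.round(3),np.percentile(p[m,2],99).round(3)); P=P+R@dx; R=R@w
```

```text
[0.576 0.373 0.201] 0.019
[0.605 0.339 0.191] 0.072
[0.63  0.302 0.183] 0.088
[0.651 0.262 0.176] 0.089
[0.667 0.219 0.17 ] 0.088
[0.679 0.175 0.166] 0.01
[0.685 0.13  0.163] 0.047
[0.687 0.084 0.161] 0.103
[0.683 0.039 0.16 ] 0.106
```

Call:
{"method": "send_rows", "body": {
  "deltas": [
    [[-0.0355,0.0202,0.0207,0.0165,-0.0253,0.1147,1],[-0.0355,0.0202,0.0207,0.0165,-0.0253,0.1147,1],[-0.0355,0.0202,0.0207,0.0165,-0.0253,0.1147,1],[-0.0355,0.0202,0.0207,0.0165,-0.0253,0.1147,1],[-0.0355,0.0202,0.0207,0.0165,-0.0253,0.1147,1],[-0.0355,0.0202,0.0207,0.0165,-0.0253,0.1147,1],[-0.0355,0.0202,0.0207,0.0165,-0.0253,0.1147,1],[-0.0355,0.0202,0.0207,0.0165,-0.0253,0.1147,1],[0,0,0,0,0,0,1]]
  ]
}}

```text
time_s: 2.78
position: [0.6831, 0.0368, 0.1603]
tool_rot: [[0.622, 0.774, -0.122], [0.666, -0.604, -0.437], [-0.411, 0.191, -0.891]]
ft_force: [0.7, 0.7, 0.1]
grip_width: 0.0852
gripper_force: 0.0
```

Run:
```python
from h import *
s=np.load('safe.npy')
p0,R0=st(); p2,R2=face(s,.082,.036,25)
plan(p0,R0,p2,R2,lin=.02)
```

```text
t 2.775 q [  2.4  44.5  49.3 -25.6  94.6  42.7] p [0.6831 0.0368 0.1603] F [0.7 0.7 0.1] M [ 0.22 -0.08 -0.01] w 0.0852 gf 0.0
4 x [0.0003, -0.0004, 0.0158] [-0.0004, 0.0, -0.0001]
```

Call:
{"method": "send_rows", "body": {
  "deltas": [
    [[0.0003,-0.0004,0.0158,0,0,0,1],[0.0003,-0.0004,0.0158,0,0,0,1],[0.0003,-0.0004,0.0158,0,0,0,1],[0.0003,-0.0004,0.0158,0,0,0,1],[0,0,0,0,0,0,1]]
  ]
}}

```text
time_s: 3.4
position: [0.6746, 0.0137, 0.1022]
tool_rot: [[0.618, 0.777, -0.121], [0.669, -0.601, -0.437], [-0.412, 0.189, -0.891]]
ft_force: [0.2, -0.4, 0.3]
grip_width: 0.0854
gripper_force: 0.0
```

Call:
{"method": "send_rows", "body": {
  "deltas": [
    [[0,0,0,0,0,0,-0.2],[0,0,0,0,0,0,-0.2],[0,0,0,0,0,0,-0.2],[0,0,0,0,0,0,-0.2],[0,0,0,0,0,0,-0.2],[0,0,0,0,0,0,-0.2]]
  ],
  "squeeze": 30
}}

```text
time_s: 4.15
position: [0.6753, 0.0141, 0.1038]
tool_rot: [[0.619, 0.776, -0.118], [0.67, -0.601, -0.437], [-0.41, 0.191, -0.892]]
ft_force: [-0.0, -0.7, -0.9]
grip_width: 0.0339
gripper_force: 0.0
```

Run:
```python
from h import *
s=np.load('safe.npy')
p0,R0=st(); o=telemetry.observe(); print('Ftool',R0.T@o['ft_force'])
```

```text
t 4.15 q [  0.6  45.8  56.2 -25.9  86.3  44.4] p [0.6753 0.0141 0.1038] F [-0.  -0.7 -0.9] M [ 0.25 -0.07  0.01] w 0.0339 gf 0.0
Ftool [-0.10312764  0.24547902  1.09739728]
```

Run:
```python
from h import *
s=np.load('safe.npy')
d=snap('side'); p0,R0=telemetry.observe()['position'],telemetry.observe()['tool_rot']
print(proj(d,[p0,p0+R0[:,2]*.025]))
a=d['image'][100:260,250:450,::-1].copy(); b=snap('top')
print(proj(b,[p0,p0+R0[:,2]*.025]))
t=b['image'][120:280,250:450,::-1]
cv2.imwrite('pics/g1.png',cv2.resize(np.hstack([a,t]),(800,320),interpolation=cv2.INTER_CUBIC))
```

```text
[[361.17566881 193.08825123]
 [360.9384253  202.79210659]]
[[318.65901891 177.72335705]
 [322.35576096 180.25099943]]
```

View pics/g1.png

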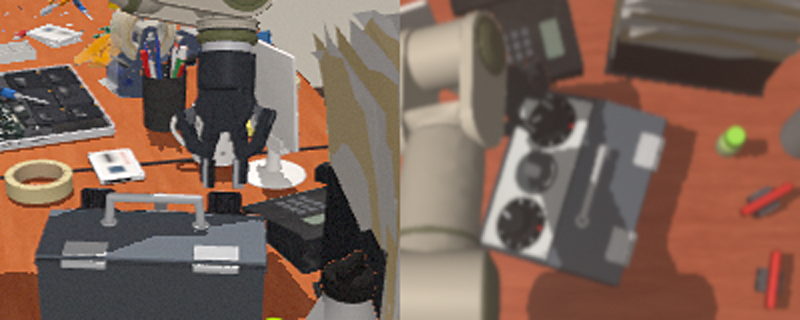

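The side crop shows both finger tips at about (225,187), just above the left knob at (225,200), so the gripper closed above the knob. I'll measure the real tip position from depth.

Run:
```python
from h import *
s=np.load('safe.npy'); R=safeR(s)
d=load('side'); p=pts(d); q=(p-[s[0],s[1],0])@R; h=(q-FC)@N; u=(q-FC)@U
for v in range(172,206,3):
    print(v,[(c,p[v,c].round(3).tolist(),round(float(h[v,c]),3),round(float(u[v,c]),3)) for c in(355,361,369)])
```

```text
172 [(355, [0.667, 0.051, 0.148], 0.092, -0.012), (361, [0.744, 0.271, 0.04], 0.103, -0.269), (369, [0.693, 0.01, 0.164], 0.092, 0.024)]
175 [(355, [0.667, 0.05, 0.139], 0.085, -0.016), (361, [0.744, 0.269, 0.031], 0.093, -0.271), (369, [0.693, 0.01, 0.155], 0.084, 0.02)]
178 [(355, [0.665, 0.041, 0.135], 0.077, -0.009), (361, [0.745, 0.271, 0.02], 0.084, -0.278), (369, [0.693, 0.009, 0.148], 0.077, 0.018)]
181 [(355, [0.664, 0.037, 0.129], 0.069, -0.008), (361, [0.745, 0.271, 0.01], 0.075, -0.282), (369, [0.693, 0.006, 0.14], 0.069, 0.017)]
184 [(355, [0.662, 0.029, 0.124], 0.061, -0.003), (361, [0.744, 0.268, 0.001], 0.066, -0.283), (369, [0.691, 0.001, 0.135], 0.062, 0.019)]
187 [(355, [0.662, 0.026, 0.117], 0.053, -0.004), (361, [0.74, 0.251, -0.001], 0.056, -0.269), (369, [0.692, 0.002, 0.126], 0.054, 0.014)]
190 [(355, [0.662, 0.028, 0.107], 0.046, -0.01), (361, [0.734, 0.23, -0.001], 0.047, -0.25), (369, [0.691, -0.003, 0.119], 0.046, 0.015)]
193 [(355, [0.662, 0.027, 0.099], 0.038, -0.013), (361, [0.728, 0.205, 0.002], 0.038, -0.225), (369, [0.691, -0.002, 0.11], 0.039, 0.01)]
196 [(355, [0.657, 0.004, 0.102], 0.03, 0.009), (361, [0.669, -0.008, 0.107], 0.031, 0.02), (369, [0.691, -0.004, 0.103], 0.031, 0.008)]
199 [(355, [0.655, -0.002, 0.097], 0.023, 0.013), (361, [0.667, -0.015, 0.102], 0.023, 0.023), (369, [0.689, -0.013, 0.099], 0.024, 0.016)]
202 [(355, [0.656, -0.001, 0.088], 0.015, 0.007), (361, [0.667, -0.016, 0.095], 0.016, 0.021), (369, [0.689, -0.013, 0.09], 0.016, 0.012)]
205 [(355, [0.652, -0.015, 0.087], 0.008, 0.021), (361, [0.666, -0.021, 0.089], 0.008, 0.023), (369, [0.688, -0.017, 0.084], 0.008, 0.012)]
```

Call:
{"method": "send_rows", "body": {
  "deltas": [
    [[0,0,-0.02,0,0,0,-0.2],[0,0,-0.02,0,0,0,-0.2],[0,0,0,0,0,0,-0.2]]
  ]
}}

```text
time_s: 4.62
position: [0.6806, 0.0321, 0.1406]
tool_rot: [[0.62, 0.776, -0.115], [0.67, -0.6, -0.437], [-0.408, 0.194, -0.892]]
ft_force: [0.4, -1.2, -0.0]
grip_width: 0.0342
gripper_force: 0.0
```

```bash
cat > tip.py <<'E'
from h import *
d=snap('side'); p=pts(d); p0,R0=st(); t=(p-p0)@R0
m=(abs(t[...,0])<.02)&(abs(t[...,1])<.06)&(abs(t[...,2])<.06)
Q=t[m]
for sg in(1,-1):
    k=Q[Q[:,1]*sg>0]
    print(sg,len(k),'tip z',np.sort(k[:,2])[-6:].round(4), 'inner |y| near tip',np.percentile(abs(k[k[:,2]>k[:,2].max()-.015][:,1]),[5,50,95]).round(4))
s=np.load('safe.npy'); print('h',(((p0-[s[0],s[1],0])@safeR(s))-FC)@N)
E
python3 tip.py
```

```text
t 4.675 q [  2.   44.9  52.1 -25.6  91.4  43.4] p [0.6801 0.0317 0.1394] F [-0.2 -1.1 -0.3] M [0.21 0.   0.01] w 0.034 gf 0.0
1 274 tip z [0.0597 0.0597 0.0598 0.0598 0.0598 0.0599] inner |y| near tip [0.0096 0.0213 0.0255]
-1 233 tip z [-0.0009  0.0479  0.0504  0.0529  0.0529  0.058 ] inner |y| near tip [0.0093 0.0112 0.0125]
h 0.07815246466756373
```

Call:
{"method": "send_rows", "body": {
  "deltas": [
    [[0,0,0,0,0,0,1],[0,0,0,0,0,0,1],[0,0,0,0,0,0,1],[0,0,0,0,0,0,1]]
  ]
}}

```text
time_s: 5.18
position: [0.68, 0.0315, 0.1393]
tool_rot: [[0.619, 0.776, -0.119], [0.669, -0.601, -0.437], [-0.41, 0.191, -0.892]]
ft_force: [0.8, -0.4, -0.3]
grip_width: 0.0853
gripper_force: 0.0
```

```bash
python3 tip.py
```

```text
t 5.225 q [  2.   44.9  52.  -25.6  91.5  43.4] p [0.68   0.0316 0.1393] F [-1.1  0.2 -0.7] M [ 0.21 -0.04  0.01] w 0.0853 gf 0.0
1 193 tip z [0.0595 0.0595 0.0596 0.0597 0.0597 0.0598] inner |y| near tip [0.0114 0.0212 0.0261]
-1 149 tip z [0.0476 0.0476 0.0477 0.0503 0.0528 0.0554] inner |y| near tip [0.006  0.0109 0.0119]
h 0.07802487873995076
```

Run:
```python
from h import *
d=load('side'); p=pts(d); p0,R0=st(); t=(p-p0)@R0
m=(abs(t[...,0])<.05)&(abs(t[...,1])<.07)&(t[...,2]>-.25)&(t[...,2]<.06)
h=np.histogram2d(t[m][:,2],t[m][:,1],bins=[np.arange(-.25,.07,.01),np.arange(-.07,.08,.01)])[0].astype(int)
for z,r in zip(np.arange(-.25,.06,.01),h): print(round(z,3),r)
v,u=np.where(m&(t[...,2]<.03)); print(u.min(),u.max(),v.min(),v.max())
cv2.imwrite('pics/g2.png',cv2.resize(d['image'][130:230,300:425,::-1],(750,600),interpolation=cv2.INTER_CUBIC))
print(proj(d,[p0,p0+R0[:,2]*.025]))
```

```text
t 5.225 q [  2.   44.9  52.  -25.6  91.5  43.4] p [0.68   0.0316 0.1393] F [-1.1  0.2 -0.7] M [ 0.21 -0.04  0.01] w 0.0853 gf 0.0
-0.25 [ 0  0  0  0  0  0  0  0  0  0  0  1 20 31  0]
-0.24 [ 0  0  0  0  0  0  0  0  0  0  0  6 29 26  0]
-0.23 [14 13  6  1  0  0  0  0  0  0  2 21 27 14  0]
-0.22 [18 18  3  1  3  5  6  3  0  1 18 26 16  1  0]
-0.21 [ 6  4  1  2  9 10 14 14 19 25 36  5  0  0  0]
-0.2 [ 0  0  0  1  8 11 13 14 20 19 32  1  0  0  0]
-0.19 [ 0  0  0  2  9 14 16 20 23 25 34  2  0  0  0]
-0.18 [ 0  0  0  0  3 10 12 16 12 21 14  0  0  0  0]
-0.17 [ 0  0  0  0  9  9 10 17 17 21 28  0  0  0  0]
-0.16 [ 0  0  0  0  8 10 16 15 19 20 30  0  0  0  0]
-0.15 [ 0  0  0  0  7 12 12 15 19 19 30  0  0  0  0]
-0.14 [ 0  0  0  0  6 12 12 14 19 19 33  0  0  0  0]
-0.13 [ 0  0  0  4 13 14 20 23 21 27 24  1  0  0  0]
-0.12 [ 2  6  3  7 15 14 14 13 18 10 22  0  4 10  0]
-0.11 [ 9 19 10 12 12 13 17 10 17 13 16 21 10 25  0]
-0.1 [12 24  4  8  8 17 16 10 15 18 22  3  8 17  0]
-0.09 [16 14  0  4 15 18 14 13 12 17 21  0  0 18  0]
-0.08 [25  4  4 18 14 13 15 16 16 11 20 14  0 19  0]
-0.07 [20  5 16 24  4  0  2  1  1  0  8 22  6 13  0]
-0.06 [ 9  8 23  2  0  0  0  0  0  0  0 12 16 15  0]
-0.05 [ 0  5 21  0  0  0  0  0  0  0  0 11 19  0  0]
-0.04 [ 0  5 23  0  0  0  0  0  0  0  0 12 20  0  0]
-0.03 [ 0  8 23  0  0  0  0  0  0  0  0 12 20  0  0]
-0.02 [ 0  2 23  0  0  0  0  0  0  0  0 16  8  0  0]
-0.01 [0 0 0 0 0 0 0 0 0 0 0 0 0 0 0]
0.0 [0 0 0 0 0 0 0 0 0 0 0 0 0 0 0]
0.01 [0 0 0 0 0 0 0 0 0 0 0 0 0 0 0]
0.02 [0 0 0 0 0 0 0 0 0 0 0 0 0 0 0]
0.03 [0 0 0 0 0 0 0 0 0 0 0 0 0 0 0]
0.04 [ 0  0  0  0  0  1  4  7 10  8  0  0  0  0  0]
0.05 [ 0  0  0  0  0  3 10 13 22 18  0  0  0  0  0]
336 389 74 173
[[361.54640175 177.57080331]
 [361.30760839 187.29035289]]
```

View pics/g2.png

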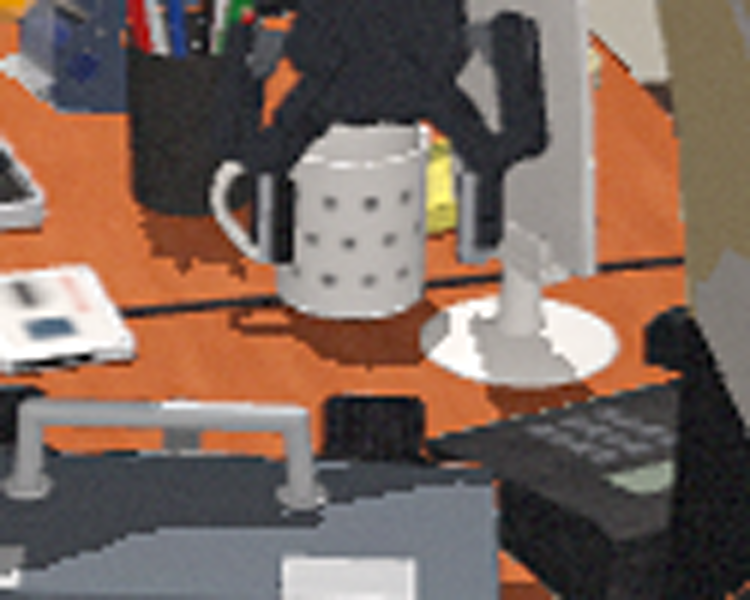

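The open finger tips stand about 12 mm behind the reported TCP, and about 1 mm behind it when nearly shut. The specification says 25 mm ahead, so the reported TCP is about 25 mm too far along the tool. I'll check this against the start picture and correct for it.

Run:
```python
from h import *
s=np.load('safe.npy'); d=load('side')
P=np.array([.131,.534,.234]); print('start proj z+0,-12(open spec)',proj(d,[P,P+[0,0,-.012],P+[0,0,.012]])*1.25)
p0,R0=st(); p1,R1=face(s,.082,.013,25); plan(p0,R0,p1,R1,lin=.018)
d=load('top');im=cv2.imread('pics/side0.png')[75:145,150:230]; cv2.imwrite('pics/s0c.png',cv2.resize(im,(640,560),interpolation=cv2.INTER_CUBIC))
```

```text
start proj z+0,-12(open spec) [[193.37580362 125.52367772]
 [194.18410377 130.10885415]
 [192.56169154 120.90553248]]
t 5.225 q [  2.   44.9  52.  -25.6  91.5  43.4] p [0.68   0.0316 0.1393] F [-1.1  0.2 -0.7] M [ 0.21 -0.04  0.01] w 0.0853 gf 0.0
4 x [-0.0005, 0.0004, 0.0163] [0.0002, -0.0005, 0.0009]
```

View pics/s0c.png

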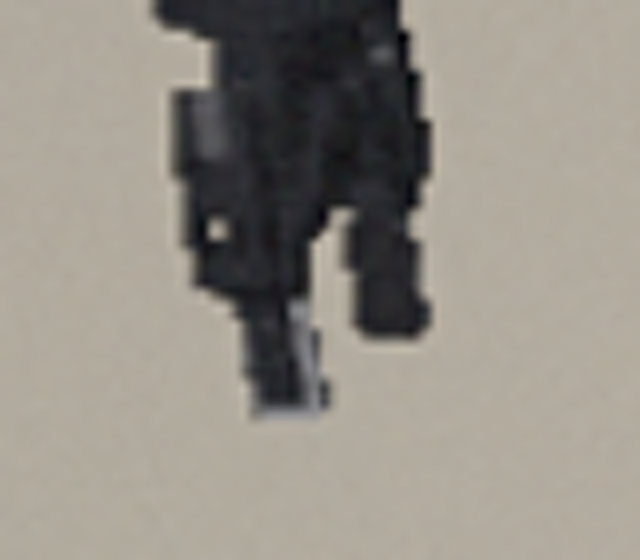

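The start picture agrees: the tips' midpoint is at (192,122), about 10 mm above the reported TCP, so the offset lies along tool z. I'll descend with that correction.

Call:
{"method": "send_rows", "body": {
  "deltas": [
    [[-0.0005,0.0004,0.0163,0,0,0,1],[-0.0005,0.0004,0.0163,0,0,0,1],[-0.0005,0.0004,0.0163,0,0,0,1],[-0.0005,0.0004,0.0163,0,0,0,1],[0,0,0,0,0,0,1]]
  ]
}}

```text
time_s: 5.85
position: [0.6717, 0.0001, 0.081]
tool_rot: [[0.619, 0.776, -0.121], [0.669, -0.601, -0.437], [-0.412, 0.189, -0.891]]
ft_force: [-0.0, -0.2, 0.8]
grip_width: 0.0852
gripper_force: 0.0
```

Call:
{"method": "send_rows", "body": {
  "deltas": [
    [[0,0,0,0,0,0,0.1],[0,0,0,0,0,0,0.1],[0,0,0,0,0,0,0],[0,0,0,0,0,0,0],[0,0,0,0,0,0,-0.1],[0,0,0,0,0,0,-0.2]]
  ],
  "squeeze": 30
}}

```text
time_s: 6.6
position: [0.6733, 0.0008, 0.0835]
tool_rot: [[0.62, 0.776, -0.115], [0.67, -0.6, -0.437], [-0.409, 0.194, -0.892]]
ft_force: [5.2, 0.1, 5.5]
grip_width: 0.043
gripper_force: 29.8
```

```bash
cat > fs.py <<'E'
from h import *
s=np.load('safe.npy'); p,R=st(); o=telemetry.observe(); q=(p-[s[0],s[1],0])@safeR(s)-FC
print('face u,y,h',q@U,q[1],q@N,'Ftool',(R.T@o['ft_force']).round(1)); Y=safeR(s).T@R[:,1]; print('a',np.degrees(np.arctan2(-Y@U,Y[1])), 'z.N',safeR(s).T@R[:,2]@N)
E
python3 fs.py
```

```text
t 6.6 q [ -0.4  46.4  58.5 -26.2  83.   44.8] p [0.6733 0.0008 0.0835] F [5.2 0.1 5.5] M [-0.22 -0.64  0.35] w 0.043 gf 29.8
face u,y,h 7.374856468298201e-05 0.08296365536457037 0.014033433248341842 Ftool [ 1.   5.  -5.6]
a -24.855524777337372 z.N -0.9999844671458735
```

Call:
{"method": "send_rows", "body": {
  "deltas": [
    [[0,0,0,0,0,-0.1455,-0.2],[0,0,0,0,0,-0.1455,-0.2],[0,0,0,0,0,-0.1455,-0.2],[0,0,0,0,0,-0.1455,-0.2],[0,0,0,0,0,-0.1455,-0.2],[0,0,0,0,0,-0.1455,-0.2],[0,0,0,0,0,0,-0.2]]
  ]
}}

```text
time_s: 7.48
position: [0.6739, 0.0006, 0.0836]
tool_rot: [[-0.197, 0.974, -0.113], [0.89, 0.129, -0.438], [-0.411, -0.187, -0.892]]
ft_force: [8.0, -0.2, 4.1]
grip_width: 0.0432
gripper_force: 29.9
```

```bash
python3 fs.py
```

```text
t 7.475 q [ -0.4  46.4  58.4 -26.2  83.   -5.3] p [6.739e-01 6.000e-04 8.360e-02] F [ 8.  -0.2  4.1] M [-0.18 -1.01  0.58] w 0.0432 gf 29.9
face u,y,h 9.100186555895291e-05 0.08361576502535147 0.014073128535615266 Ftool [-3.5  7.  -4.4]
a 25.233345050405966 z.N -0.9999743461239036
```

Call:
{"method": "send_rows", "body": {
  "deltas": [
    [[0,0,0,0,0,0,0.2],[0,0,0,0,0,0,0.7],[0,0,0,0,0,0,1],[0,0,0,0,0,0,1],[0,0,-0.03,0,0,0,1],[0,0,-0.04,0,0,0,1],[0,0,-0.02,0,0,0,1],[0,0,0,0,0,0,1]]
  ]
}}

```text
time_s: 8.48
position: [0.6834, 0.0407, 0.1638]
tool_rot: [[-0.197, 0.974, -0.115], [0.89, 0.128, -0.437], [-0.411, -0.189, -0.892]]
ft_force: [-0.8, 0.4, -1.0]
grip_width: 0.0858
gripper_force: 0.0
```

```bash
cat > dial.py <<'E'
from h import *
s=np.load('safe.npy'); d=snap('top'); g=d['image'].astype(np.float32).sum(-1)/3
for y in(.082,-.082):
    th=np.radians(np.arange(0,360,4)); r=np.linspace(.009,.019,8)
    L=np.array([FC+[0,y,0]+.031*N+ri*(np.cos(t)*U+np.sin(t)*np.array([0,-1,0])) for t in th for ri in r])
    uv=proj(d,W(s,L)).astype(np.float32)
    v=cv2.remap(g,uv[:,0].reshape(-1,1),uv[:,1].reshape(-1,1),cv2.INTER_LINEAR).reshape(len(th),-1).mean(1)
    print(y,{4*i:int(v[i]) for i in range(0,90,2)})
E
python3 dial.py
python3 - <<'E'
from h import *
s=np.load('safe.npy'); p0,R0=st()
pm,Rm=face(s,.0,.125,-10); p1,R1=face(s,-.082,.06,-20); p2,R2=face(s,-.082,.0125,-20)
plan(p0,R0,p1,R1); plan(p1,R1,p2,R2,lin=.018)
E
```

```text
0.082 {0: 47, 8: 47, 16: 48, 24: 48, 32: 49, 40: 51, 48: 55, 56: 63, 64: 71, 72: 86, 80: 101, 88: 111, 96: 115, 104: 109, 112: 98, 120: 84, 128: 71, 136: 64, 144: 59, 152: 58, 160: 58, 168: 59, 176: 59, 184: 57, 192: 55, 200: 54, 208: 53, 216: 52, 224: 51, 232: 49, 240: 48, 248: 47, 256: 47, 264: 47, 272: 47, 280: 47, 288: 47, 296: 46, 304: 46, 312: 46, 320: 46, 328: 46, 336: 46, 344: 46, 352: 47}
-0.082 {0: 59, 8: 59, 16: 59, 24: 59, 32: 60, 40: 60, 48: 60, 56: 60, 64: 59, 72: 59, 80: 59, 88: 59, 96: 59, 104: 61, 112: 62, 120: 62, 128: 61, 136: 60, 144: 60, 152: 61, 160: 63, 168: 66, 176: 69, 184: 77, 192: 92, 200: 111, 208: 128, 216: 131, 224: 120, 232: 101, 240: 84, 248: 73, 256: 67, 264: 63, 272: 61, 280: 60, 288: 59, 296: 59, 304: 59, 312: 59, 320: 59, 328: 59, 336: 59, 344: 59, 352: 59}
t 8.525 q [  2.7  44.4  49.2 -25.6  94.8  -7.4] p [0.6828 0.0402 0.1624] F [ 0.2 -0.5 -0.5] M [ 0.19 -0.06 -0.01] w 0.0855 gf 0.0
4 x [0.0161, -0.0377, 0.0106] [0.0006, -0.0002, 0.0228]
3 x [-0.0, -0.0, 0.0158] [0.0, 0.0, 0.0]
```

```bash
cat > blob.py <<'E'
from h import *
s=np.load('safe.npy')
def rect(d,sg):
    g=np.linspace(-.04,.04,380); X,Y=np.meshgrid(g,g)
    L=FC+[0,sg*.082,0]+.031*N+(-Y)[...,None]*U+(-X)[...,None]*np.array([0,1,0])
    uv=proj(d,W(s,L.reshape(-1,3))).astype(np.float32).reshape(380,380,2)
    return cv2.remap(d['image'],uv[...,0].copy(),uv[...,1].copy(),cv2.INTER_CUBIC)
def blob(im):
    g=im.astype(float).mean(-1); y,x=np.mgrid[:380,:380]; r=np.hypot(x-189.5,y-189.5)/4.75
    m=(r<20)&(r>4); w=np.where(m,np.clip(g-np.percentile(g[m],70)-12,0,None),0)
    w[w<.5*w.max()]=0
    X=(w*(x-189.5)).sum()/w.sum()/4.75; Y=-(w*(y-189.5)).sum()/w.sum()/4.75
    return X,Y,np.degrees(np.arctan2(X,Y))%360,np.hypot(X,Y)
if __name__=='__main__':
    o=cv2.imread('pics/rect.png'); d=load('top')
    print('L before',np.round(blob(o[:,:380]),2)); print('R before',np.round(blob(o[:,380:]),2))
    for sg in(1,-1): print(sg,'now',np.round(blob(rect(d,sg)),2))
E
python3 blob.py
```

```text
L before [  2.66 -10.24 165.42  10.58]
R before [ -7.63 -11.18 214.32  13.54]
1 now [10.2  -0.93 95.21 10.24]
-1 now [ -7.64 -11.24 214.19  13.59]
```

Run:
```python
from h import *
s=np.load('safe.npy'); np.save('safe0.npy',s); p0,R0=st()
s1=s.copy(); s1[:2]+=(safeR(s)@np.array([.001,.0025,0]))[:2]; np.save('safe1.npy',s1)
p1,R1=face(s1,-.082,.06,-27); p2,R2=face(s1,-.082,.013,-27)
plan(p0,R0,p1,R1); plan(p1,R1,p2,R2,lin=.018)
```

```text
t 8.525 q [  2.7  44.4  49.2 -25.6  94.8  -7.4] p [0.6828 0.0402 0.1624] F [ 0.2 -0.5 -0.5] M [ 0.19 -0.06 -0.01] w 0.0855 gf 0.0
4 x [0.0173, -0.0364, 0.0107] [0.0006, -0.0001, -0.0077]
3 x [0.0, -0.0, 0.0157] [0.0, 0.0, 0.0]
```

Call:
{"method": "send_rows", "body": {
  "deltas": [
    [[0.0173,-0.0364,0.0107,0.0006,0,-0.0077,1],[0.0173,-0.0364,0.0107,0.0006,0,-0.0077,1],[0.0173,-0.0364,0.0107,0.0006,0,-0.0077,1],[0.0173,-0.0364,0.0107,0.0006,0,-0.0077,1],[0,0,0.0157,0,0,0,1],[0,0,0.0157,0,0,0,1],[0,0,0.0157,0,0,0,1],[0,0,0,0,0,0,1]]
  ]
}}

```text
time_s: 9.52
position: [0.5152, 0.0417, 0.0814]
tool_rot: [[-0.227, 0.966, -0.125], [0.886, 0.152, -0.437], [-0.403, -0.21, -0.891]]
ft_force: [0.8, 0.5, 1.6]
grip_width: 0.0853
gripper_force: 0.0
```

Call:
{"method": "send_rows", "body": {
  "deltas": [
    [[0,0,0,0,0,0,0.1],[0,0,0,0,0,0,0.1],[0,0,0,0,0,0,0],[0,0,0,0,0,0,0],[0,0,0,0,0,0,-0.1],[0,0,0,0,0,0,-0.2]]
  ]
}}

```text
time_s: 10.28
position: [0.5168, 0.0427, 0.0834]
tool_rot: [[-0.227, 0.967, -0.119], [0.886, 0.154, -0.437], [-0.404, -0.205, -0.891]]
ft_force: [0.1, 3.6, 5.0]
grip_width: 0.0428
gripper_force: 29.7
```

```bash
python3 fs.py
```

```text
t 10.275 q [  3.8  34.3  85.4 -26.8  71.7   3.3] p [0.5168 0.0427 0.0834] F [0.1 3.6 5. ] M [ 0.34  0.03 -0.04] w 0.0428 gf 29.7
face u,y,h 0.0010603122858338808 -0.07906636109987605 0.013431145877033505 Ftool [ 1.2 -0.4 -6. ]
a 26.966833738297534 z.N -0.9999978891235395
```

Call:
{"method": "send_rows", "body": {
  "deltas": [
    [[0,0,0,0,0,0.16,-0.2],[0,0,0,0,0,0.16,-0.2],[0,0,0,0,0,0.16,-0.2],[0,0,0,0,0,0.16,-0.2],[0,0,0,0,0,0.16,-0.2],[0,0,0,0,0,0.16,-0.2],[0,0,0,0,0,0,-0.2]]
  ]
}}

```text
time_s: 11.15
position: [0.5139, 0.0434, 0.0834]
tool_rot: [[0.662, 0.739, -0.126], [0.632, -0.64, -0.437], [-0.403, 0.209, -0.891]]
ft_force: [-11.8, 9.8, 12.5]
grip_width: 0.0429
gripper_force: 30.7
```

```bash
python3 fs.py
```

```text
t 11.15 q [  3.9  34.2  85.6 -26.7  72.   58.4] p [0.5139 0.0434 0.0834] F [-11.8   9.8  12.5] M [ 0.64  1.76 -0.96] w 0.0429 gf 30.7
face u,y,h 0.0010723147736725848 -0.0819661796906506 0.013346146435591805 Ftool [ -6.6 -12.4 -13.9]
a -28.065389028984832 z.N -0.9999831721099195
```

Call:
{"method": "send_rows", "body": {
  "deltas": [
    [[0,0,0,0,0,0,0.2],[0,0,0,0,0,0,0.7],[0,0,0,0,0,0,1],[0,0,0,0,0,0,1],[0,0,-0.03,0,0,0,1],[0,0,-0.05,0,0,0,1],[0,0,-0.05,0,0,0,1],[0,0,0,0,0,0,1]]
  ]
}}

```text
time_s: 12.15
position: [0.5335, 0.1005, 0.2018]
tool_rot: [[0.663, 0.74, -0.114], [0.635, -0.637, -0.437], [-0.395, 0.217, -0.892]]
ft_force: [-0.0, -0.1, -0.1]
grip_width: 0.0856
gripper_force: 0.0
```

```bash
python3 dial.py | cut -c1-10; python3 blob.py; python3 fs.py
```

```text
0.082 {0: 
-0.082 {0:
L before [  2.66 -10.24 165.42  10.58]
R before [ -7.63 -11.18 214.32  13.54]
1 now [  8.16  -1.83 102.62   8.37]
-1 now [-14.33  -3.5  256.27  14.76]
t 12.2 q [  9.3  29.6  71.8 -24.4  90.4  55. ] p [0.5325 0.0997 0.1996] F [ 0.  -0.1 -0.1] M [ 0.22 -0.06 -0.04] w 0.0855 gf 0.0
face u,y,h 0.0010696999019094225 -0.07904378306218385 0.14381461938504858 Ftool [0.  0.  0.1]
a -28.0340366417732 z.N -0.9999953571398723
```

Run:
```python
from h import *
s=np.load('safe0.npy'); d=load('top')
from scipy.optimize import least_squares
for sg in(1,-1):
    g=np.linspace(-.045,.045,361); X,Y=np.meshgrid(g,g)
    L=FC+[0,sg*.082,0]+.004*N+(-Y)[...,None]*U+(-X)[...,None]*np.array([0,1,0])
    uv=proj(d,W(s,L.reshape(-1,3))).astype(np.float32).reshape(361,361,2)
    im=cv2.remap(d['image'],uv[...,0].copy(),uv[...,1].copy(),cv2.INTER_CUBIC).astype(float)
    red=np.clip(im[...,0]-im[...,1:].mean(-1)-25,0,None); red[(abs(X)>.015)|(Y>-.01)]=0
    print(sg,'red right,up mm',(red*X).sum()/red.sum()*1e3,-(red*Y).sum()/red.sum()*1e3,red.max())
    # radial edges over uphill half
    G=im.mean(-1); E=[]
    for a in np.radians(np.arange(-80,81,5)):
        r=np.linspace(.02,.042,89); xs=(np.sin(a)*r+.045)/.00025; ys=(-np.cos(a)*r+.045)/.00025
        v=cv2.remap(G.astype(np.float32),xs.astype(np.float32)[None],ys.astype(np.float32)[None],cv2.INTER_LINEAR)[0]
        k=np.argmax(np.gradient(cv2.GaussianBlur(v[None],(9,1),2)[0])); E.append((np.sin(a)*r[k],np.cos(a)*r[k]))
    E=np.array(E); f=least_squares(lambda c:np.hypot(*(E-c[:2]).T)-c[2],[0,0,.03],loss='soft_l1',f_scale=.001); print(' circle centre right,up,r mm',f.x*1e3)
```

```text
1 red right,up mm -1.6000234306554444 37.37144465271693 53.5
 circle centre right,up,r mm [-0.47534661  1.80726831 39.1790685 ]
-1 red right,up mm -1.950342265518883 34.53912216315406 60.5
 circle centre right,up,r mm [-0.89396463  0.95026864 39.61343943]
```

Run:
```python
from h import *
for n in('top','side'):
    d=snap(n) if n=='side' else load(n);p=pts(d);a=d['image'].astype(int)
    r=(a[...,0]>a[...,1]+60)&(a[...,1]<75)&(abs(a[...,1]-a[...,2])<25)&(p[...,2]>.03)&(p[...,2]<.08)&(p[...,1]<-.2)&(p[...,0]<.65)&(p[...,0]>.3)
    k,l,s,c=cv2.connectedComponentsWithStats(r.astype(np.uint8))
    for i in range(1,k):
        if s[i,4]>15:
            Q=p[l==i]; tt=Q[Q[:,2]>.054]; print(n,s[i],Q.mean(0).round(4),np.percentile(Q[:,2],[50,80,95]).round(4),np.round(cv2.minAreaRect(tt[:,:2].astype(np.float32))[0],4),cv2.minAreaRect(tt[:,:2].astype(np.float32))[1:],len(tt),tt.mean(0).round(4))
    for z in(.106,):
        pass
```

```text
top [420 211  27  17 133] [ 0.5589 -0.3382  0.0603] [0.0606 0.0643 0.0665] [ 0.559  -0.3384] ((0.013717422261834145, 0.0893947184085846), 30.392433166503906) 125 [ 0.5588 -0.3385  0.0612]
top [432 246   9  28 150] [ 0.4374 -0.3461  0.0579] [0.0596 0.0633 0.066 ] [ 0.4365 -0.3466] ((0.015488525852560997, 0.08429640531539917), 83.1286849975586) 121 [ 0.4371 -0.3468  0.0607]
side [333 289  35  32 440] [ 0.5593 -0.3473  0.0526] [0.0538 0.0606 0.0623] [ 0.5601 -0.3424] ((0.015653084963560104, 0.08490264415740967), 29.489871978759766) 216 [ 0.5594 -0.3448  0.0595]
side [265 308  47  15 558] [ 0.4361 -0.3528  0.0516] [0.0526 0.0598 0.0624] [ 0.4364 -0.3491] ((0.017190927639603615, 0.08799125254154205), 82.51049041748047) 240 [ 0.4361 -0.3513  0.0593]
```

Run:
```python
from h import *
p0,R0=st(); a=np.radians(-97.1); R1=toolR(np.array([0,0,-1.]),np.array([np.cos(a),np.sin(a),0]))
p1=np.array([.4366,-.348,.20]); plan(p0,R0,p1,R1); p2=p1.copy(); p2[2]=.085; plan(p1,R1,p2,R1); 
w=Ro.from_matrix(R0.T@R1).as_rotvec(); print(w)
```

```text
t 12.25 q [  9.2  29.7  71.9 -24.4  90.4  55. ] p [0.5319 0.0992 0.1984] F [ 0.3 -0.1 -0.8] M [ 0.22 -0.08  0.01] w 0.0856 gf 0.0
11 x [-0.0233, 0.0351, 0.0104] [0.0363, 0.0256, 0.0836]
3 x [0.0, 0.0, 0.0383] [0.0, 0.0, 0.0]
[0.39906844 0.28173848 0.91966906]
```

Call:
{"method": "send_rows", "body": {
  "deltas": [
    [[-0.0233,0.0351,0.0104,0.0363,0.0256,0.0836,1],[-0.0233,0.0351,0.0104,0.0363,0.0256,0.0836,1],[-0.0233,0.0351,0.0104,0.0363,0.0256,0.0836,1],[-0.0233,0.0351,0.0104,0.0363,0.0256,0.0836,1],[-0.0233,0.0351,0.0104,0.0363,0.0256,0.0836,1],[-0.0233,0.0351,0.0104,0.0363,0.0256,0.0836,1],[-0.0233,0.0351,0.0104,0.0363,0.0256,0.0836,1],[-0.0233,0.0351,0.0104,0.0363,0.0256,0.0836,1],[-0.0233,0.0351,0.0104,0.0363,0.0256,0.0836,1],[-0.0233,0.0351,0.0104,0.0363,0.0256,0.0836,1],[-0.0233,0.0351,0.0104,0.0363,0.0256,0.0836,1],[0,0,0,0,0,0,1]]
  ]
}}

```text
time_s: 13.75
position: [0.4341, -0.3501, 0.1976]
tool_rot: [[0.992, -0.13, -0.003], [-0.13, -0.992, 0.003], [-0.003, -0.003, -1.0]]
ft_force: [-0.5, 0.6, 0.2]
grip_width: 0.0855
gripper_force: 0.0
```

Run:
```python
from h import *
p0,R0=st(); a=np.radians(-97.1); R1=toolR(np.array([0,0,-1.]),np.array([np.cos(a),np.sin(a),0]))
p1=np.array([.4366,-.348,.037]); plan(p0,R0,p1,R1,lin=.028)
```

```text
t 13.75 q [-51.1  24.3  76.5   0.   79.4  46.4] p [ 0.4341 -0.3501  0.1976] F [-0.5  0.6  0.2] M [-0.01 -0.    0.02] w 0.0855 gf 0.0
6 x [0.0004, -0.0004, 0.0268] [-0.0005, 0.0005, -0.0011]
```

Call:
{"method": "send_rows", "body": {
  "deltas": [
    [[0.0004,-0.0004,0.0268,0,0,-0.0011,1],[0.0004,-0.0004,0.0268,0,0,-0.0011,1],[0.0004,-0.0004,0.0268,0,0,-0.0011,1],[0.0004,-0.0004,0.0268,0,0,-0.0011,1],[0.0004,-0.0004,0.0268,0,0,-0.0011,0.5],[0.0004,-0.0004,0.0268,0,0,-0.0011,0.2],[0,0,0,0,0,0,-0.3],[0,0,0,0,0,0,-0.5]]
  ]
}}

```text
time_s: 14.75
position: [0.4399, -0.3458, 0.0398]
tool_rot: [[0.993, -0.117, 0.001], [-0.117, -0.993, -0.0], [0.001, 0.0, -1.0]]
ft_force: [-0.4, 0.2, 0.2]
grip_width: 0.0214
gripper_force: 0.0
```

Call:
{"method": "send_rows", "body": {
  "deltas": [
    [[0,0,0,0,0,0,-0.7],[0,0,0,0,0,0,-0.8],[0,0,0,0,0,0,-1],[0,0,0,0,0,0,-1],[0,0,0,0,0,0,-1]]
  ],
  "squeeze": 60
}}

```text
time_s: 15.38
position: [0.4401, -0.3462, 0.0402]
tool_rot: [[0.993, -0.117, 0.002], [-0.117, -0.993, -0.001], [0.002, 0.001, -1.0]]
ft_force: [1.0, 2.2, 7.1]
grip_width: 0.0129
gripper_force: 59.8
```

Call:
{"method": "send_rows", "body": {
  "deltas": [
    [[0,0,-0.02,0,0,0,-1],[0,0,-0.04,0,0,0,-1],[0,0,-0.05,0,0,0,-1],[0,0,-0.05,0,0,0,-1],[0,0,-0.02,0,0,0,-1],[0,0,0,0,0,0,-1]]
  ]
}}

```text
time_s: 16.12
position: [0.4396, -0.3461, 0.2202]
tool_rot: [[0.993, -0.117, 0.002], [-0.117, -0.993, -0.002], [0.002, 0.002, -1.0]]
ft_force: [0.4, -0.2, -2.6]
grip_width: 0.0128
gripper_force: 59.0
```

Run:
```python
from h import *
p0,R0=st()
d=snap('side');p=pts(d);a=d['image'].astype(int)
t=(p-p0)@R0
r=(a[...,0]>a[...,1]+60)&(a[...,1]<80)&(abs(t[...,0])<.08)&(abs(t[...,1])<.04)&(abs(t[...,2])<.07)
Q=t[r]; print(r.sum(),Q.min(0),Q.max(0),Q.mean(0))
m=(abs(t[...,0])<.08)&(abs(t[...,1])<.05)&(t[...,2]>-.02)&(t[...,2]<.09); k=t[m]
for z in np.arange(-.03,.075,.005):
    b=Q[(Q[:,2]>z)&(Q[:,2]<z+.005)]; e=k[(k[:,2]>z)&(k[:,2]<z+.005)]
    print(round(z,3),len(b),(b[:,0].min().round(4),b[:,0].max().round(4)) if len(b) else '', (e[:,0].min().round(4),e[:,0].max().round(4),e[:,1].max().round(4)) if len(e) else '')
# bar tilt: lower edge
```

```text
t 16.125 q [-50.3  23.3  74.3   0.   82.2  46.4] p [ 0.4396 -0.3461  0.2202] F [ 0.4 -0.2 -2.6] M [ 0.03 -0.02  0.06] w 0.0128 gf 59.0
563 [-0.04804211 -0.00539424 -0.02409584] [0.04146894 0.01151339 0.00553611] [-0.00504577  0.00680166 -0.01099193]
-0.03 0  
-0.025 107 (np.float64(-0.0466), np.float64(0.0402)) 
-0.02 112 (np.float64(-0.0467), np.float64(0.0402)) (np.float64(-0.0467), np.float64(0.0402), np.float64(0.0233))
-0.015 95 (np.float64(-0.0472), np.float64(0.0399)) (np.float64(-0.0472), np.float64(0.0399), np.float64(0.0232))
-0.01 87 (np.float64(-0.0476), np.float64(0.0399)) (np.float64(-0.0476), np.float64(0.0399), np.float64(0.0226))
-0.005 93 (np.float64(-0.048), np.float64(0.0396)) (np.float64(-0.048), np.float64(0.0396), np.float64(0.0184))
0.0 66 (np.float64(-0.0463), np.float64(0.0415)) (np.float64(-0.0463), np.float64(0.0415), np.float64(0.0208))
0.005 3 (np.float64(-0.045), np.float64(-0.0151)) (np.float64(-0.045), np.float64(0.0144), np.float64(0.0219))
0.01 0  (np.float64(-0.0208), np.float64(0.0144), np.float64(0.0221))
0.015 0  (np.float64(-0.021), np.float64(0.014), np.float64(0.022))
0.02 0  (np.float64(-0.0212), np.float64(0.0144), np.float64(0.0212))
0.025 0  (np.float64(-0.0216), np.float64(0.0136), np.float64(0.0218))
0.03 0  (np.float64(-0.02), np.float64(0.0133), np.float64(0.0222))
0.035 0  (np.float64(-0.0204), np.float64(0.0131), np.float64(0.0213))
0.04 0  (np.float64(0.0059), np.float64(0.0059), np.float64(0.0175))
0.045 0  
0.05 0  
0.055 0  
0.06 0  
0.065 0  
0.07 0
```

Run:
```python
from h import *
s=np.load('safe0.npy'); p0,R0=st()
p1,R1=face(s,.0014,.16,0,-.004); p2,R2=face(s,.0014,.078,0,-.004); print(p1,p2)
pm=np.array([.5,-.2,.26]); plan(p0,R0,p1,R1); plan(p1,R1,p2,R2,lin=.02)
w=Ro.from_matrix(R0.T@R1).as_rotvec();n=11;S=sum(Ro.from_rotvec(w*k/n).as_matrix() for k in range(n));dx=np.linalg.solve(S,R0.T@(p1-p0))
P=p0.copy();R=R0
for k in range(n): P=P+R@dx; R=R@Ro.from_rotvec(w/n).as_matrix(); print(P.round(3),end=' ')
```

```text
t 16.175 q [-50.3  23.4  74.5   0.   82.2  46.4] p [ 0.4393 -0.3457  0.2187] F [ 0.7  0.7 -2.9] M [ 0.01 -0.01 -0.03] w 0.0125 gf 59.0
[0.61317708 0.08983073 0.211744  ] [0.60330699 0.05393498 0.138682  ]
11 x [0.0358, -0.0286, -0.0088] [-0.0304, -0.0354, -0.1265]
5 x [-0.0, -0.0, 0.0164] [0.0, 0.0, 0.0]
[ 0.478 -0.322  0.227] [ 0.514 -0.292  0.234] [ 0.546 -0.259  0.239] [ 0.574 -0.221  0.241] [ 0.597 -0.181  0.242] [ 0.614 -0.138  0.24 ] [ 0.626 -0.093  0.237] [ 0.632 -0.046  0.233] [ 0.632 -0.     0.227] [0.625 0.046 0.22 ] [0.613 0.09  0.212]
```

Call:
{"method": "send_rows", "body": {
  "deltas": [
    [[0.0358,-0.0286,-0.0088,-0.0304,-0.0354,-0.1265,-1],[0.0358,-0.0286,-0.0088,-0.0304,-0.0354,-0.1265,-1],[0.0358,-0.0286,-0.0088,-0.0304,-0.0354,-0.1265,-1],[0.0358,-0.0286,-0.0088,-0.0304,-0.0354,-0.1265,-1],[0.0358,-0.0286,-0.0088,-0.0304,-0.0354,-0.1265,-1],[0.0358,-0.0286,-0.0088,-0.0304,-0.0354,-0.1265,-1],[0.0358,-0.0286,-0.0088,-0.0304,-0.0354,-0.1265,-1],[0.0358,-0.0286,-0.0088,-0.0304,-0.0354,-0.1265,-1],[0.0358,-0.0286,-0.0088,-0.0304,-0.0354,-0.1265,-1],[0.0358,-0.0286,-0.0088,-0.0304,-0.0354,-0.1265,-1],[0.0358,-0.0286,-0.0088,-0.0304,-0.0354,-0.1265,-1],[0,0,0,0,0,0,-1]]
  ]
}}

```text
time_s: 17.68
position: [0.6118, 0.0933, 0.2089]
tool_rot: [[0.228, 0.966, -0.123], [0.86, -0.259, -0.439], [-0.456, -0.006, -0.89]]
ft_force: [0.2, -0.4, -1.9]
grip_width: 0.0128
gripper_force: 59.1
```

```bash
python3 fs.py
python3 - <<'E'
from h import *
s=np.load('safe0.npy'); p0,R0=st()
p2,R2=face(s,.0014,.075,0,-.004); plan(p0,R0,p2,R2,lin=.02)
E
```

```text
t 17.675 q [  7.7  36.7  56.9 -24.9  97.1  21.8] p [0.6118 0.0933 0.2089] F [ 0.2 -0.4 -1.9] M [ 0.33 -0.05  0.04] w 0.0128 gf 59.1
face u,y,h -0.007905920413961931 -0.0008762210968875223 0.15879921095247213 Ftool [0.6 0.3 1.9]
a 0.4573322115768588 z.N -0.9999941621472217
t 17.675 q [  7.7  36.7  56.9 -24.9  97.1  21.8] p [0.6118 0.0933 0.2089] F [ 0.2 -0.4 -1.9] M [ 0.33 -0.05  0.04] w 0.0128 gf 59.1
5 x [-0.0008, 0.0005, 0.0168] [-0.0005, 0.0004, 0.0016]
```

Call:
{"method": "send_rows", "body": {
  "deltas": [
    [[-0.0008,0.0005,0.0168,0,0,0.0016,-1],[-0.0008,0.0005,0.0168,0,0,0.0016,-1],[-0.0008,0.0005,0.0168,0,0,0.0016,-1],[-0.0008,0.0005,0.0168,0,0,0.0016,-1],[-0.0008,0.0005,0.0168,0,0,0.0016,-1],[0,0,0,0,0,0,-1],[0,0,0,0,0,0,-1]]
  ]
}}

```text
time_s: 18.55
position: [0.6048, 0.0486, 0.1389]
tool_rot: [[0.245, 0.962, -0.121], [0.857, -0.273, -0.438], [-0.454, 0.004, -0.891]]
ft_force: [-0.5, 0.4, -1.7]
grip_width: 0.0129
gripper_force: 59.0
```

```bash
python3 fs.py;  python3 - <<'E'
from h import *
s=np.load('safe0.npy')
# hub and spindle as seen
for n in('side','top'):
    d=snap(n); p=pts(d); q=(p-[s[0],s[1],0])@safeR(s)-FC
    u=q@U;y=q[...,1];h=q@N
    m=(abs(y)<.06)&(abs(u)<.06)&(h>.012)&(h<.10)
    for lo in np.arange(.012,.075,.006):
        k=m&(h>lo)&(h<lo+.006); 
        if k.sum()>3: print(n,round(lo,3),k.sum(),'u',np.percentile(u[k],[3,97]).round(4),'y',np.percentile(y[k],[3,97]).round(4))
E
```

```text
t 18.55 q [  3.8  38.   66.4 -25.5  85.5  24. ] p [0.6048 0.0486 0.1389] F [-0.5  0.4 -1.7] M [ 0.31 -0.09 -0.01] w 0.0129 gf 59.0
face u,y,h 0.0002787427776905667 0.004282520928865385 0.07602920109226542 Ftool [ 1.1 -0.6  1.4]
a -0.5079401134691033 z.N -0.9999984353640595
side 0.012 6 u [0.0042 0.0103] y [-0.005  0.007]
side 0.036 43 u [0.0073 0.0277] y [-0.0121  0.0215]
side 0.042 31 u [0.0071 0.0279] y [-0.0127  0.022 ]
side 0.048 33 u [0.0154 0.0254] y [-0.0131  0.0218]
side 0.054 42 u [0.0128 0.0268] y [-0.0124  0.0219]
side 0.06 30 u [0.0143 0.0265] y [-0.0135  0.0218]
side 0.066 27 u [-0.0022  0.05  ] y [-0.0134  0.0199]
side 0.072 21 u [0.0045 0.0523] y [-0.0068  0.0163]
top 0.036 11 u [0.0023 0.0242] y [-0.014   0.0217]
top 0.042 7 u [-0.0026  0.0245] y [-0.0142  0.0157]
top 0.048 11 u [-0.0084  0.0248] y [-0.0142  0.0136]
top 0.054 8 u [0.0185 0.0233] y [-0.0141  0.0167]
top 0.06 13 u [-0.0082  0.025 ] y [-0.0143  0.0216]
top 0.066 32 u [-0.0002  0.0273] y [-0.0142  0.0218]
top 0.072 11 u [0.0082 0.0502] y [-0.0107  0.0167]
```

Call:
{"method": "send_rows", "body": {
  "deltas": [
    [[0.0058,-0.003,0,0,0,0,-1],[0,0,0,0,0,0,-1],[0,0,0,0,0,0,-1]]
  ]
}}

```text
time_s: 19.02
position: [0.6032, 0.0548, 0.1363]
tool_rot: [[0.244, 0.962, -0.12], [0.857, -0.272, -0.438], [-0.454, 0.004, -0.891]]
ft_force: [-0.1, -0.0, -3.0]
grip_width: 0.0128
gripper_force: 59.0
```

```bash
python3 fs.py;  python3 - <<'E'
from h import *
s=np.load('safe0.npy')
d=snap('side'); p=pts(d); q=(p-[s[0],s[1],0])@safeR(s)-FC
u=q@U;y=q[...,1];h=q@N
for a,b in((.008,.03),(.036,.062),(.068,.09)):
    k=(abs(y)<.06)&(abs(u)<.06)&(h>a)&(h<b); print(a,k.sum(),'u',np.percentile(u[k],[3,25,50,75,97]).round(4),'y',np.percentile(y[k],[3,97]).round(4))
k=(abs(y)<.015)&(abs(u)<.03)&(h>.006)&(h<.032);print(np.c_[u[k],y[k],h[k]].round(4)[:40].tolist())
E
```

```text
t 19.025 q [  4.4  38.2  66.7 -25.4  85.4  24.6] p [0.6032 0.0548 0.1363] F [-0.1 -0.  -3. ] M [ 0.39 -0.12 -0.02] w 0.0128 gf 59.0
face u,y,h -0.005849325768699818 0.001030037729406557 0.0762196485518995 Ftool [ 1.3 -0.1  2.7]
a -0.4576852852950553 z.N -0.9999984302621281
0.008 19 u [0.0024 0.0077 0.0091 0.01   0.0127] y [-0.0297  0.0075]
0.036 154 u [-0.0066  0.0146  0.0165  0.0185  0.0211] y [-0.0161  0.0186]
0.068 107 u [-0.0065  0.0044  0.0117  0.042   0.0467] y [-0.0164  0.0183]
[[0.0078, -0.0055, 0.0131], [0.0091, -0.0029, 0.0132], [0.0086, -0.0003, 0.0133], [0.011, 0.0024, 0.0134], [0.0114, 0.005, 0.0135], [0.0064, 0.0073, 0.0134], [0.0052, -0.0056, 0.0105], [0.0096, -0.0028, 0.0107], [0.0083, -0.0003, 0.0107], [0.0106, 0.0024, 0.0108], [0.0101, 0.005, 0.0109], [0.0088, 0.0075, 0.0109], [0.0092, -0.0053, 0.008], [0.0143, -0.0024, 0.0082], [0.0091, -0.0002, 0.0081], [0.0063, 0.0022, 0.0081], [0.0076, 0.0049, 0.0082], [0.0099, 0.0076, 0.0084]]
```

Call:
{"method": "send_rows", "body": {
  "deltas": [
    [[-0.0005,0,0.004,0,0,0,-1],[0,0,0.004,0,0,0,-1],[0,0,0.004,0,0,0,-1],[0,0,0.003,0,0,0,-1],[0,0,0,0,0,0,-1],[0,0,0,0,0,0,-1]]
  ]
}}

```text
time_s: 19.82
position: [0.6013, 0.0477, 0.1232]
tool_rot: [[0.244, 0.962, -0.12], [0.857, -0.272, -0.438], [-0.454, 0.004, -0.891]]
ft_force: [0.5, -0.2, -1.6]
grip_width: 0.013
gripper_force: 59.0
```

```bash
python3 fs.py
```

```text
t 19.825 q [  3.8  38.6  68.2 -25.6  83.4  24.9] p [0.6013 0.0477 0.1232] F [ 0.5 -0.2 -1.6] M [ 0.34 -0.1  -0.01] w 0.013 gf 59.0
face u,y,h -0.005194877060923638 0.0011204714080700617 0.061212544235779875 Ftool [0.7 0.5 1.5]
a -0.4785863425094837 z.N -0.9999984584617075
```

Call:
{"method": "send_rows", "body": {
  "deltas": [
    [[0,0,0.003,0,0,0,-1],[0,0,0.003,0,0,0,-1],[0,0,0.003,0,0,0,-1],[0,0,0.003,0,0,0,-1],[0,0,0,0,0,0,-1]]
  ]
}}

```text
time_s: 20.45
position: [0.5997, 0.0423, 0.1121]
tool_rot: [[0.244, 0.962, -0.121], [0.857, -0.272, -0.438], [-0.454, 0.003, -0.891]]
ft_force: [-0.8, 0.4, -3.1]
grip_width: 0.0126
gripper_force: 59.0
```

```bash
python3 fs.py
```

```text
t 20.45 q [  3.3  39.   69.4 -25.8  81.8  25.2] p [0.5997 0.0423 0.1121] F [-0.8  0.4 -3.1] M [ 0.36 -0.1   0.  ] w 0.0126 gf 59.0
face u,y,h -0.005199814650336702 0.0009733675986126865 0.048790835371475695 Ftool [ 1.5 -0.9  2.6]
a -0.46694208005752963 z.N -0.9999982351771854
```

Still free at h = 0.049; the seat is expected at about 0.044.

Call:
{"method": "send_rows", "body": {
  "deltas": [
    [[0,0,0.002,0,0,0,-1],[0,0,0.002,0,0,0,-1],[0,0,0.0015,0,0,0,-1],[0,0,0,0,0,0,-1]]
  ]
}}

```text
time_s: 20.95
position: [0.5995, 0.0407, 0.109]
tool_rot: [[0.245, 0.962, -0.118], [0.857, -0.272, -0.438], [-0.453, 0.006, -0.891]]
ft_force: [-1.5, 5.7, 7.5]
grip_width: 0.0128
gripper_force: 60.6
```

```bash
python3 fs.py
```

```text
t 20.95 q [  3.1  39.1  69.9 -25.8  81.1  25.3] p [0.5995 0.0407 0.109 ] F [-1.5  5.7  7.5] M [ 0.44  0.49 -0.25] w 0.0128 gf 60.6
face u,y,h -0.005178579987445284 0.0012060963566290772 0.04523888170141201 Ftool [ 1.1 -3.  -9. ]
a -0.5099788172551297 z.N -0.9999965500889603
```

Call:
{"method": "send_rows", "body": {
  "deltas": [
    [[0,0,0.001,0,0,0,-1],[0,0,0,0,0,0,-1],[0,0,0,0,0,0,-1]]
  ]
}}

```text
time_s: 21.32
position: [0.5995, 0.0406, 0.1089]
tool_rot: [[0.245, 0.962, -0.117], [0.857, -0.272, -0.438], [-0.453, 0.007, -0.892]]
ft_force: [-1.0, 8.6, 14.7]
grip_width: 0.0129
gripper_force: 61.5
```

Call:
{"method": "send_rows", "body": {
  "deltas": [
    [[0,0.0006,0,0,0,0.157,-1],[0,0.0006,0,0,0,0.157,-1],[0,0.0006,0,0,0,0.157,-1],[0,0,0,0,0,0,-1]]
  ]
}}

```text
time_s: 21.82
position: [0.6011, 0.0394, 0.1093]
tool_rot: [[0.657, 0.745, -0.117], [0.639, -0.632, -0.438], [-0.401, 0.213, -0.891]]
ft_force: [-2.2, 5.3, 13.3]
grip_width: 0.0127
gripper_force: 61.4
```

```bash
python3 fs.py
python3 - <<'E'
from h import *
o=telemetry.observe(); print(o['tool_rot'].T@o['wrist_torque'])
E
```

```text
t 21.825 q [  3.   39.2  69.6 -25.9  81.2  52.3] p [0.6011 0.0394 0.1093] F [-2.2  5.3 13.3] M [ 0.09  0.78 -0.52] w 0.0127 gf 61.4
face u,y,h -0.004302561874098391 0.0031501067943927354 0.04520430664180952 Ftool [ -3.4  -2.2 -13.9]
a -27.641989328869986 z.N -0.9999940125981527
[ 0.76716042 -0.53846114  0.10422335]
```

Call:
{"method": "send_rows", "body": {
  "deltas": [
    [[0,0.0006,0,0,0,0.157,-1],[0,0.0006,0,0,0,0.157,-1],[0,0.0006,0,0,0,0.157,-1],[0,0.0006,0,0,0,0.157,-1],[0,0.0006,0,0,0,0.157,-1],[0,0.0006,0,0,0,0.157,-1],[0,0.0006,0,0,0,0.15,-1],[0,0,0,0,0,0,-1],[0,0,0,0,0,0,-1]]
  ]
}}

```text
time_s: 22.95
position: [0.6021, 0.0364, 0.1106]
tool_rot: [[0.964, -0.238, -0.119], [-0.266, -0.859, -0.438], [0.002, 0.454, -0.891]]
ft_force: [-4.4, 8.5, 15.2]
grip_width: 0.0131
gripper_force: 61.5
```

```bash
python3 fs.py
python3 - <<'E'
from h import *
o=telemetry.observe(); print(o['tool_rot'].T@o['wrist_torque'])
E
```

```text
t 22.95 q [  2.7  39.1  69.4 -25.9  81.3 114.4] p [0.6021 0.0364 0.1106] F [-4.4  8.5 15.2] M [ 0.32  1.08 -0.83] w 0.0131 gf 61.5
face u,y,h -0.0014060841181200052 0.004867811120198604 0.04517713932131523 Ftool [ -6.4   0.7 -16.7]
a -90.09280045778203 z.N -0.9999968838731419
[ 0.01427478 -1.3829513   0.22761225]
```

Call:
{"method": "send_rows", "body": {
  "deltas": [
    [[0,0.0002,0,0,0,0.05,-1],[0,0,0,0,0,0,-1],[0,0,0,0,0,0,-1]]
  ]
}}

```text
time_s: 23.32
position: [0.602, 0.0362, 0.1107]
tool_rot: [[0.951, -0.285, -0.119], [-0.308, -0.845, -0.438], [0.025, 0.453, -0.891]]
ft_force: [-5.6, 6.8, 14.5]
grip_width: 0.0132
gripper_force: 61.5
```

Run:
```python
from h import *
p,R=st(); o=telemetry.observe(); print(o['tool_rot'].T@o['wrist_torque'])
s=np.load('safe0.npy'); d=snap('side'); p=pts(d); q=(p-[s[0],s[1],0])@safeR(s)-FC; h=q@N;u=q@U;a=d['image'].astype(int)
r=(a[...,0]>a[...,1]+60)&(a[...,1]<80)&(abs(u)<.07)&(abs(q[...,1])<.07)&(h>.03)&(h<.08)
print(r.sum(),cv2.minAreaRect(np.c_[q[r][:,1],u[r]].astype(np.float32)),np.percentile(h[r],[2,50,98]))
```

```text
t 23.325 q [  2.7  39.1  69.5 -25.9  81.3 117.2] p [0.602  0.0362 0.1107] F [-5.6  6.8 14.5] M [ 0.28  1.15 -0.58] w 0.0132 gf 61.5
[-0.10514586 -1.31027164 -0.02351867]
274 ((0.010213281959295273, 0.007500092498958111), (0.10620670765638351, 0.017663974314928055), 1.197831630706787) [0.03879439 0.05093594 0.06528453]
```

Call:
{"method": "send_rows", "body": {
  "deltas": [
    [[0,0,0,0,0,0,-0.7],[0,0,0,0,0,0,-0.4],[0,0,0,0,0,0,0],[0,0,0,0,0,0,0],[0,0,-0.02,0,0,0,0],[0,0,-0.04,0,0,0,0],[0,0,-0.04,0,0,0,0],[0,0,0,0,0,0,0],[0,0,0,0,0,0,0]]
  ]
}}

```text
time_s: 24.5
position: [0.6137, 0.0788, 0.1964]
tool_rot: [[0.951, -0.284, -0.122], [-0.308, -0.844, -0.438], [0.021, 0.454, -0.891]]
ft_force: [-0.4, -0.1, -0.2]
grip_width: 0.0424
gripper_force: 0.0
```

Run:
```python
from h import *
s=np.load('safe0.npy'); p0,R0=st()
s2=s.copy(); s2[:2]+=(safeR(s)@np.array([-.0018,.0012,0]))[:2]; np.save('safe2.npy',s2)
SR=safeR(s2); R1=toolR(np.array([0,0,-1.]),SR[:,0])
b=W(s2,[[.036,0,.20]])[0]; g=W(s2,[[.036,0,.124]])[0]; print(b,g)
plan(p0,R0,b,R1); plan(b,R1,g,R1,lin=.02)
for n in('side','top'):
    d=snap(n); p=pts(d); q=(p-[s[0],s[1],0])@safeR(s)-FC; h=q@N;u=q@U;a=d['image'].astype(int)
    r=(a[...,0]>a[...,1]+60)&(a[...,1]<80)&(abs(u)<.07)&(abs(q[...,1])<.07)&(h>.03)&(h<.08)
    print(n,r.sum(),cv2.minAreaRect(np.c_[q[r][:,1],u[r]].astype(np.float32)),np.percentile(h[r],[2,50,98]).round(4))
    Q=(p-[s[0],s[1],0])@safeR(s); m=(Q[...,2]>.135)&(Q[...,2]<.15)&(abs(Q[...,0]-.036)<.02)&(abs(Q[...,1])<.06); print('bar',m.sum(),Q[m].mean(0).round(4),np.percentile(Q[m],[5,95],axis=0).round(4))
```

```text
t 24.5 q [  6.4  36.9  58.6 -25.   94.8 114.8] p [0.6137 0.0788 0.1964] F [-0.4 -0.1 -0.2] M [ 0.2  -0.07  0.03] w 0.0424 gf 0.0
[ 0.5696617  -0.06767266  0.2       ] [ 0.5696617  -0.06767266  0.124     ]
4 x [0.0002, 0.0372, 0.0103] [0.118, -0.0026, -0.0123]
4 x [0.0, 0.0, 0.019] [0.0, 0.0, 0.0]
side 350 ((0.010262273252010345, 0.006288890261203051), (0.016719849780201912, 0.10592246800661087), 88.4276123046875) [0.039  0.0517 0.0651]
bar 234 [0.039  0.0011 0.1435] [[ 0.0341 -0.0517  0.1378]
 [ 0.0433  0.0532  0.1481]]
top 117 ((0.002496134489774704, 0.004650641232728958), (0.07883886992931366, 0.013976925984025002), 2.128575563430786) [0.0521 0.0632 0.07  ]
bar 127 [ 0.0359 -0.0005  0.1453] [[ 0.0311 -0.0509  0.1409]
 [ 0.0408  0.0481  0.1495]]
```

Call:
{"method": "send_rows", "body": {
  "deltas": [
    [[0.0002,0.0375,0.0103,0.118,-0.0026,-0.0123,0.3],[0.0002,0.0375,0.0103,0.118,-0.0026,-0.0123,0.3],[0.0002,0.0375,0.0103,0.118,-0.0026,-0.0123,0.3],[0.0002,0.0375,0.0103,0.118,-0.0026,-0.0123,0.3],[0,0,0,0,0,0,0.3],[0,0,0,0,0,0,0.3]]
  ]
}}

```text
time_s: 25.35
position: [0.5693, -0.0685, 0.2009]
tool_rot: [[0.964, -0.266, 0.0], [-0.266, -0.964, -0.0], [0.0, 0.0, -1.0]]
ft_force: [0.3, 0.2, -0.0]
grip_width: 0.0559
gripper_force: 0.0
```

Run:
```python
from h import *
s2=np.load('safe2.npy'); p0,R0=st()
SR=safeR(s2); R1=toolR(np.array([0,0,-1.]),SR[:,0])
g=W(s2,[[.037,0,.124]])[0]; print((g-p0)@SR); plan(p0,R0,g,R1,lin=.02)
```

```text
t 25.35 q [-18.7  25.6  73.8  -0.   80.6  86.7] p [ 0.5693 -0.0685  0.2009] F [ 0.3  0.2 -0. ] M [0.03 0.01 0.01] w 0.0559 gf 0.0
[ 0.0001077   0.00010264 -0.07691479]
4 x [0.0, 0.0, 0.0192] [0.0, -0.0001, -0.0002]
```

Call:
{"method": "send_rows", "body": {
  "deltas": [
    [[0,0,0.0192,0,0,0,0.3],[0,0,0.0192,0,0,0,0.3],[0,0,0.0192,0,0,0,0.3],[0,0,0.0192,0,0,0,0.3],[0,0,0,0,0,0,0],[0,0,0,0,0,0,-0.4],[0,0,0,0,0,0,-0.7],[0,0,0,0,0,0,-1],[0,0,0,0,0,0,-1],[0,0,0,0,0,0,-1]]
  ],
  "squeeze": 30
}}

```text
time_s: 26.6
position: [0.5702, -0.0678, 0.1255]
tool_rot: [[0.964, -0.265, 0.004], [-0.265, -0.964, 0.001], [0.003, -0.002, -1.0]]
ft_force: [1.3, 6.7, 3.7]
grip_width: 0.0097
gripper_force: 29.4
```

Run:
```python
from h import *
s2=np.load('safe2.npy'); p0,R0=st(); SR=safeR(s2); print((p0-[s2[0],s2[1],0])@SR)
# rows: bar point c in tool (0,0,-.017); lid dtheta per row D, tool rotation k*D
r0=np.array([-.077,0,.041]); n=12; tot=np.radians(67); toolrot=np.radians(45)
R=R0.copy(); bar0=p0+R0@[0,0,-.017]; P=p0.copy()
hinge=bar0-SR@r0; rows=[]
for i in range(1,n+1):
    r=Ro.from_rotvec([0,tot*i/n,0]).as_matrix()@r0; b=hinge+SR@r
    w=toolrot/n; Rn=R@Ro.from_rotvec([w,0,0]).as_matrix(); Pn=b-Rn@[0,0,-.017]
    d=R.T@(Pn-P); rows.append([*d.round(4).tolist(),round(w,4)]); P,R=Pn,Rn
print(rows,P)
```

```text
t 26.6 q [-18.6  29.7  80.2   0.1  69.9  86.7] p [ 0.5702 -0.0678  0.1255] F [1.3 6.7 3.7] M [ 0.84 -0.23 -0.1 ] w 0.0097 gf 29.4
[0.03602825 0.00054787 0.12548626]
[[0.0, 0.0032, -0.0073, np.float64(0.0654)], [0.0, 0.0035, -0.0072, np.float64(0.0654)], [0.0, 0.0037, -0.007, np.float64(0.0654)], [0.0, 0.0039, -0.0069, np.float64(0.0654)], [0.0, 0.0041, -0.0067, np.float64(0.0654)], [0.0, 0.0043, -0.0066, np.float64(0.0654)], [0.0, 0.0045, -0.0064, np.float64(0.0654)], [0.0, 0.0047, -0.0062, np.float64(0.0654)], [0.0, 0.0049, -0.006, np.float64(0.0654)], [0.0, 0.0051, -0.0058, np.float64(0.0654)], [0.0, 0.0053, -0.0056, np.float64(0.0654)], [-0.0, 0.0055, -0.0054, np.float64(0.0654)]] [ 0.55090704 -0.13788386  0.17638622]
```

Call:
{"method": "send_rows", "body": {
  "deltas": [
    [[0,0.0032,-0.0073,0.0654,0,0,-1],[0,0.0035,-0.0072,0.0654,0,0,-1],[0,0.0037,-0.007,0.0654,0,0,-1],[0,0,0,0,0,0,-1]]
  ],
  "squeeze": 45
}}

```text
time_s: 27.1
position: [0.5669, -0.079, 0.1462]
tool_rot: [[0.964, -0.26, 0.055], [-0.266, -0.945, 0.192], [0.002, -0.2, -0.98]]
ft_force: [3.1, 6.8, 4.1]
grip_width: 0.0092
gripper_force: 44.7
```

```bash
cat > lid.py <<'E'
from h import *
s=np.load('safe0.npy'); st(); d=snap('side'); p=pts(d); q=(p-[s[0],s[1],0])@safeR(s)
o=telemetry.observe(); b=o['position']-.017*o['tool_rot'][:,2]; b=(b-[*np.load('safe2.npy')[:2],0])@safeR(s)
print('bar by tool',b.round(4),'lid deg',152-np.degrees(np.arctan2(b[2]-.1,b[0]-.113)))
# lid panel plane: points right of bar posts
m=(abs(abs(q[...,1])-.1)<.025)&(q[...,2]>.085)&(q[...,2]<.25)&(q[...,0]>-.02)&(q[...,0]<.17); Q=q[m]
for lo in np.arange(-.02,.17,.015):
    k=Q[(Q[:,0]>lo)&(Q[:,0]<lo+.015)]
    if len(k)>5: print(round(lo,3),len(k),np.percentile(k[:,2],[5,50,95]).round(3),end=' | ')
E
python3 lid.py
```

```text
t 27.1 q [-25.   28.2  80.   11.8  73.9  76.9] p [ 0.5669 -0.079   0.1462] F [3.1 6.8 4.1] M [ 1.36 -0.42 -0.09] w 0.0092 gf 44.7
bar by tool [0.051  0.0003 0.1628] lid deg 17.40181094101345
-0.005 10 [0.134 0.136 0.136] | 0.01 169 [0.132 0.135 0.138] | 0.025 191 [0.127 0.131 0.134] | 0.04 196 [0.123 0.126 0.13 ] | 0.055 202 [0.119 0.122 0.125] | 0.07 207 [0.115 0.118 0.121] | 0.085 216 [0.11  0.113 0.117] | 0.1 383 [0.086 0.106 0.112] | 0.115 157 [0.09  0.1   0.109] |
```

Call:
{"method": "send_rows", "body": {
  "deltas": [
    [[0,0.0039,-0.0069,0.0654,0,0,-1],[0,0.0041,-0.0067,0.0654,0,0,-1],[0,0.0043,-0.0066,0.0654,0,0,-1],[0,0.0045,-0.0064,0.0654,0,0,-1],[0,0.0047,-0.0062,0.0654,0,0,-1],[0,0,0,0,0,0,-1]]
  ]
}}

```text
time_s: 27.9
position: [0.5585, -0.1087, 0.1705]
tool_rot: [[0.964, -0.228, 0.135], [-0.265, -0.833, 0.485], [0.002, -0.504, -0.864]]
ft_force: [0.0, 6.0, 7.8]
grip_width: 0.0093
gripper_force: 45.4
```

Call:
{"method": "send_rows", "body": {
  "deltas": [
    [[0,0.0049,-0.006,0.0654,0,0,-1],[0,0.0051,-0.0058,0.0654,0,0,-1],[0,0.0053,-0.0056,0.0654,0,0,-1],[0,0.0055,-0.0054,0.0654,0,0,-1],[0,0,0,0,0,0,-1],[0,0,0,0,0,0,-1]]
  ]
}}

```text
time_s: 28.65
position: [0.5502, -0.138, 0.1773]
tool_rot: [[0.964, -0.185, 0.189], [-0.264, -0.681, 0.683], [0.002, -0.708, -0.706]]
ft_force: [-4.2, 1.0, 10.5]
grip_width: 0.0097
gripper_force: 46.4
```

```bash
python3 lid.py
python3 - <<'E'
from h import *
s2=np.load('safe2.npy'); p0,R0=telemetry.observe()['position'],telemetry.observe()['tool_rot']; SR=safeR(s2)
bar=p0+R0@[0,0,-.017]; r=SR.T@(bar-W(s2,[[.113,0,.1]])[0]); print(r,np.hypot(r[0],r[2])); r*= .0873/np.hypot(r[0],r[2]); hinge=bar-SR@r;P,R=p0,R0
for i in range(1,4):
    rr=Ro.from_rotvec([0,np.radians(5)*i,0]).as_matrix()@r; b=hinge+SR@rr; Rn=R@Ro.from_rotvec([.06,0,0]).as_matrix(); Pn=b+Rn@[0,0,.017]; print((R.T@(Pn-P)).round(4)); P,R=Pn,Rn
E
```

```text
t 28.65 q [-43.3  32.8  78.8  38.8  92.8  55.2] p [ 0.5502 -0.138   0.1773] F [-4.2  1.  10.5] M [1.2  0.16 0.33] w 0.0097 gf 46.4
bar by tool [ 0.121  -0.0002  0.1893] lid deg 67.14342337380019
0.07 507 [0.175 0.189 0.201] | 0.085 726 [0.143 0.16  0.178] | 0.1 815 [0.088 0.125 0.143] | 0.115 295 [0.094 0.106 0.116] | [ 0.00803926 -0.00017038  0.08931357] 0.0896746515952669
[-0.      0.005  -0.0047]
[-0.      0.0052 -0.0045]
[-0.      0.0053 -0.0043]
```

Call:
{"method": "send_rows", "body": {
  "deltas": [
    [[0,0.005,-0.0047,0.06,0,0,-1],[0,0,0,0,0,0,-1],[0,0,0,0,0,0,-0.6],[0,0,0,0,0,0,-0.3],[0,0,0,0,0,0,-0.2],[0,0,-0.01,0,0,0,-0.2],[0,0,-0.03,0,0,0,-0.2],[0,0,-0.04,0,0,0,-0.2],[0,0,-0.03,0,0,0,-0.2],[0,0,0,0,0,0,-0.2],[0,0,0,0,0,0,-0.2]]
  ]
}}

```text
time_s: 30.08
position: [0.5265, -0.2237, 0.2479]
tool_rot: [[0.964, -0.175, 0.199], [-0.265, -0.639, 0.722], [0.0, -0.749, -0.663]]
ft_force: [0.6, -0.4, 0.2]
grip_width: 0.0345
gripper_force: 0.0
```

```bash
python3 lid.py
python3 - <<'E'
from h import *
d=load('side'); t=snap('top')
cv2.imwrite('pics/end.png',np.hstack([cv2.resize(d['image'][100:340,200:480,::-1],(400,343)),cv2.resize(t['image'][110:290,260:470,::-1],(400,343))]))
E
cp top.npz topend.npz; python3 blob.py
```

```text
t 30.075 q [-51.4  32.6  68.   39.6 108.1  56.8] p [ 0.5265 -0.2237  0.2479] F [ 0.6 -0.4  0.2] M [-0.36  0.14 -0.05] w 0.0345 gf 0.0
bar by tool [ 2.104e-01 -2.000e-04  2.591e-01] lid deg 93.47364364336408
0.07 144 [0.19  0.2   0.205] | 0.085 869 [0.153 0.176 0.197] | 0.1 961 [0.088 0.131 0.156] | 0.115 328 [0.096 0.107 0.118] | L before [  2.66 -10.24 165.42  10.58]
R before [ -7.63 -11.18 214.32  13.54]
1 now [  8.03  -3.62 114.25   8.81]
-1 now [-13.3   -3.26 256.23  13.7 ]
```

View pics/end.png

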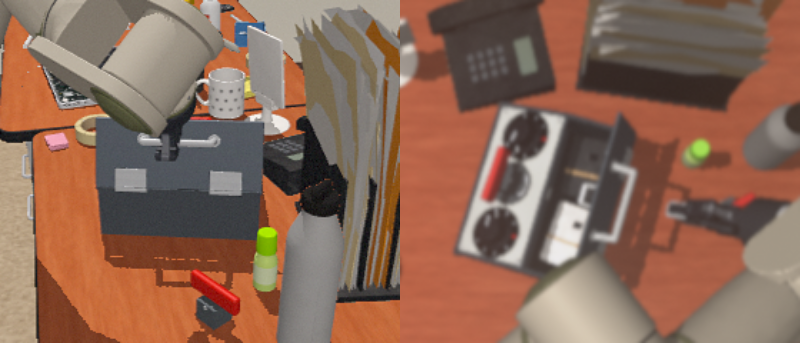

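The end picture shows the lid standing open, with its bar at (620,200) in the right half. The handle lies along the safe's y on the spindle at (497,178), both dials are set, and the gripper is clear at (690,208). I'm handing the job in.

```bash
python3 -c "
from h import *
print(env.close_job())"
```

```text
the job is handed in; nothing more can be done
None
```

I've handed the job in: the dials are set to 3 and 7, the T-handle is home and turned a quarter turn, and the lid stands open at about 70°. The gripper is clear and it took about 30 s of the 72. No verdict came back, so these are my own camera and arm readings.

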